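# Change the sample carriers in a clamping fixture

## Task

Throw the fixture's lever into its open notch (one dot), take the old sample carrier out of its seat and stand it in the grey tray, and fit every new carrier that stands on the bench into a seat of its own, near edge first under the fixed lip and then levelled flat until it lies fully home. Only when all that is done, throw the lever into the middle notch (two dots) so that the bar clamps the new carriers, and leave it there. Do not disturb the handset, the bottle or the screwdriver.

Things in the scene. Friction and masses are not known exactly. Their poses are not given: they have to be found in the camera images.
- lever (a joint): Lever angle (rad), counter-clockwise from above; it swings level about an upright pivot. Spring notches: 0 = open (one dot, farthest from the seats), 0.5 = clamp (two dots, middle), 1.0 = locked (three dots, nearest the seats; stop at 1.08). About 6 N at the handle moves it from notch to notch; near a notch it snaps in. Starts in the clamp or locked notch.
- lever_handle (a point): Middle of the lever's upright black handle, a plain round grip 22 mm across and 50 mm high (from 65 to 115 mm above the bench), 110 mm from the pivot axis. The lever arm lies right below it.
- lever_pivot (a point): Point on the lever's upright pivot axis at the height of the middle of the handle (90 mm above the bench).
- notch1 (a point): Where the middle of the handle stands in the open notch (one dot). Turns with the fixture.
- notch2 (a point): Where the middle of the handle stands in the clamp notch (two dots).
- notch3 (a point): Where the middle of the handle stands in the locked notch (three dots).
- seat1 (a point): Middle of the floor of seat 1 of 3 (a row 100 mm apart along y): a round counterbore 80 mm across, 7 mm deep in an aluminium block, floor 20 mm above the bench. x points to the fixture's far side (from the robot), y along the row to the lever, z up.
- seat2 (a point): Middle seat, same as seat1.
- seat3 (a point): Seat next to the lever, same as seat1.
- lip2 (a point): Inner edge, underside, of the fixed steel lip along the near side of all seats, here at seat2: 31 mm to the near side (-x) of the seat centres and 12 mm above the seat floors; 5 mm thick. It bars a carrier from going straight down: the near edge goes under it with the far edge raised about 8 to 20 degrees, then the disc is levelled.
- bar2 (a point): Front lower edge of the sliding clamp bar along the far side of the seats, here at seat2: 9 mm above the seat floors, 8 mm thick. The lever draws it: it is 46 mm to the far side (+x) of the seat centres with the lever open (seats free), 33 mm in the clamp notch, 20 mm in the locked notch.
- new1_mid (a point): New sample carrier: flat steel disc 76 mm across, 6 mm thick, with a plain round black knob 26 mm across standing 54 mm high on its middle (60 mm high in all), 250 g. Starts standing upright on the bench in front of the fixture, on the robot's right; 2 or 3 of the new ones are there. Its point is on its axis half-way up, 30 mm above its underside; z up along the knob.
- new2_mid (a point): New sample carrier: flat steel disc 76 mm across, 6 mm thick, with a plain round black knob 26 mm across standing 54 mm high on its middle (60 mm high in all), 250 g. Starts standing upright on the bench in front of the fixture, on the robot's right; 2 or 3 of the new ones are there. Its point is on its axis half-way up, 30 mm above its underside; z up along the knob.
- new3_mid (a point): New sample carrier: flat steel disc 76 mm across, 6 mm thick, with a plain round black knob 26 mm across standing 54 mm high on its middle (60 mm high in all), 250 g. Starts standing upright on the bench in front of the fixture, on the robot's right; 2 or 3 of the new ones are there. Its point is on its axis half-way up, 30 mm above its underside; z up along the knob.
- old1_mid (a point): Old sample carrier: flat steel disc 76 mm across, 6 mm thick, with a plain round black knob 26 mm across standing 54 mm high on its middle (60 mm high in all), 250 g. Only one of the three old ones is there, level in one of the seats. Its point is on its axis half-way up, 30 mm above its underside; z up along the knob.
- old2_mid (a point): Old sample carrier: flat steel disc 76 mm across, 6 mm thick, with a plain round black knob 26 mm across standing 54 mm high on its middle (60 mm high in all), 250 g. Only one of the three old ones is there, level in one of the seats. Its point is on its axis half-way up, 30 mm above its underside; z up along the knob.
- old3_mid (a point): Old sample carrier: flat steel disc 76 mm across, 6 mm thick, with a plain round black knob 26 mm across standing 54 mm high on its middle (60 mm high in all), 250 g. Only one of the three old ones is there, level in one of the seats. Its point is on its axis half-way up, 30 mm above its underside; z up along the knob.
- tray: Grey open tray for the old carrier, fixed to the bench on the robot's left, 140 mm square, walls 5 mm thick and 22 mm high, floor 5 mm thick. Origin at the centre of its underside on the bench.
- phone: Black handset 72 x 150 x 9 mm lying on the bench, leave alone. Origin at the centre of its underside.
- cleaner: White bottle 60 mm across, 150 mm high, leave alone. Origin at the centre of its underside.
- driver: Red-handled screwdriver, about 200 mm long, lying on the bench at the far right, leave alone.
There are look-alikes about, which are no part of the job. What is shaped like the part that bears new3_mid but red is not meant. Leave any blue look-alike of the part that bears old2_mid alone.

How it is judged:
On the way, in this order (a step that is already met when the one before it is completed fails the run):
1. the lever is in the open notch (one dot) (value of joint lever between -0.12 and 0.12 rad), for 0.2 s.
2. with the lever still open, the old carrier stands in the tray and every new carrier lies level and fully home in a seat (((horizontal distance between new1_mid and seat1 below 0.005 m and z of new1_mid in the frame of seat1 below 0.0325 m) or (horizontal distance between new1_mid and seat2 below 0.005 m and z of new1_mid in the frame of seat2 below 0.0325 m) or (horizontal distance between new1_mid and seat3 below 0.005 m and z of new1_mid in the frame of seat3 below 0.0325 m)) and angle between each of new1_mid, new2_mid, new3_mid's own z axis and vertical below 0.05 rad and ((horizontal distance between new2_mid and seat1 below 0.005 m and z of new2_mid in the frame of seat1 below 0.0325 m) or (horizontal distance between new2_mid and seat2 below 0.005 m and z of new2_mid in the frame of seat2 below 0.0325 m) or (horizontal distance between new2_mid and seat3 below 0.005 m and z of new2_mid in the frame of seat3 below 0.0325 m)) and ((horizontal distance between new3_mid and seat1 below 0.005 m and z of new3_mid in the frame of seat1 below 0.0325 m) or (horizontal distance between new3_mid and seat2 below 0.005 m and z of new3_mid in the frame of seat2 below 0.0325 m) or (horizontal distance between new3_mid and seat3 below 0.005 m and z of new3_mid in the frame of seat3 below 0.0325 m)) and x of old1_mid in the frame of tray between -0.032 and 0.032 m and y of old1_mid in the frame of tray between -0.032 and 0.032 m and z of each of old1_mid, old2_mid, old3_mid in the frame of tray below 0.041 m and angle between each of old1_mid, old2_mid, old3_mid's own z axis and vertical below 0.1 rad and x of old2_mid in the frame of tray between -0.032 and 0.032 m and y of old2_mid in the frame of tray between -0.032 and 0.032 m and x of old3_mid in the frame of tray between -0.032 and 0.032 m and y of old3_mid in the frame of tray between -0.032 and 0.032 m and value of joint lever between -0.15 and 0.15 rad), for 0.2 s.
3. the lever is in the middle notch (two dots) (value of joint lever between 0.4 and 0.6 rad), for 0.3 s.
At the end, for the whole second after the job is handed in: Lever in the middle notch (0.1 rad); every new carrier in its own seat (5 mm from centre, at most 2.5 mm above the floor, tilt under 0.05 rad); old carrier upright on the tray floor (within 32 mm of its middle in x and y); all at rest (all of step 3 and ((horizontal distance between new1_mid and seat1 below 0.005 m and z of new1_mid in the frame of seat1 below 0.0325 m) or (horizontal distance between new1_mid and seat2 below 0.005 m and z of new1_mid in the frame of seat2 below 0.0325 m) or (horizontal distance between new1_mid and seat3 below 0.005 m and z of new1_mid in the frame of seat3 below 0.0325 m)) and angle between each of new1_mid, new2_mid, new3_mid's own z axis and vertical below 0.05 rad and ((horizontal distance between new2_mid and seat1 below 0.005 m and z of new2_mid in the frame of seat1 below 0.0325 m) or (horizontal distance between new2_mid and seat2 below 0.005 m and z of new2_mid in the frame of seat2 below 0.0325 m) or (horizontal distance between new2_mid and seat3 below 0.005 m and z of new2_mid in the frame of seat3 below 0.0325 m)) and ((horizontal distance between new3_mid and seat1 below 0.005 m and z of new3_mid in the frame of seat1 below 0.0325 m) or (horizontal distance between new3_mid and seat2 below 0.005 m and z of new3_mid in the frame of seat2 below 0.0325 m) or (horizontal distance between new3_mid and seat3 below 0.005 m and z of new3_mid in the frame of seat3 below 0.0325 m)) and x of old1_mid in the frame of tray between -0.032 and 0.032 m and y of old1_mid in the frame of tray between -0.032 and 0.032 m and z of each of old1_mid, old2_mid, old3_mid in the frame of tray below 0.041 m and angle between each of old1_mid, old2_mid, old3_mid's own z axis and vertical below 0.1 rad and x of old2_mid in the frame of tray between -0.032 and 0.032 m and y of old2_mid in the frame of tray between -0.032 and 0.032 m and x of old3_mid in the frame of tray between -0.032 and 0.032 m and y of old3_mid in the frame of tray between -0.032 and 0.032 m and velocity of joint lever below 0.1 rad/s and linear speed of each of new1, new2, new3, old1, old2, old3 below 0.02 m/s); the robot touches nothing.
It fails at once if the handset, bottle or screwdriver is moved more than 30 mm, or the bottle is tipped (distance of any of phone, cleaner, driver from where it was at the start of the episode above 0.03 m or angle between cleaner's own z axis and vertical above 0.5 rad).
Of old1, old2, old3 only 1 to 1 are there at a start; the rules pass over those that are not, and their reading is None.
Of new1, new2, new3 only 2 to 3 are there at a start; the rules pass over those that are not, and their reading is None.
At some moment in a run one of new1, new2, new3 may be knocked a few centimetres aside while the robot is not near it.
Once in a run the grip may slacken for a moment while it holds something.
It also fails if it takes over 205 s, if anything falls off the work surface, if the arm or the gripper's body presses on something with over 40 N, if the wrist force passes 120 N, or if a joint passes its speed limit or range.

## Robot

A 6-joint arm with a two-finger parallel gripper is mounted at the origin on the work surface. World frame = base frame: x ahead of the robot, y to its left, z up, the work surface at z = 0. Lengths are in m, angles in rad, forces in N, time in s.
With the tool pointing down it reaches from about 0.3 to 0.875 m from the base axis. Payload 6.4 kg.
Tool frame: the origin (TCP) lies where the fingers leave the gripper's body, on its centre line; the fingertips stand 73 mm ahead of it and the grasp point (between the pads) lies 54 mm ahead of it; z points along the fingers, y is the line along which they close (so a half turn about z gives the same grasp; the last joint's range is limited). The gripper opens to 85 mm and grips with 20 to 120 N. Pads are 22 mm wide; open, the fingers measure 114 mm over their backs; the gripper's body (76 mm by 85 mm) begins 54 mm behind the grasp point. The pads swing forward as they close: fully open they stand 13 mm farther back than shut.
Start: joints at [0.905, 0.181, 1.607, -0, 1.354, -0.206], TCP at [0.255, 0.515, 0.304] pointing down, gripper open.
Joint ranges: [-2.99, 2.99], [-0.89, 2.07], [0.3, 2.58], [-1.14, 4.28], [0, 2.63], [-3.12, 3.12]. Speed limits (rad/s): [2.57, 2.57, 3.01, 3.14, 3.14, 3.14].

## Interface

Orientations are given as a 3x3 rotation matrix whose columns are the frame's x, y, z axes.
In Python, from bench import robot, vision, finish_job gives the robot as it stands.
- The arm moves only by the tool step_arm, never from a script. Its argument "deltas" is a list of rows, each an object of numbers: "x", "y", "z": the shift along the tool's x, y, z in cm; "ax", "ay", "az": the turn, a rotation vector about the tool's x, y, z in rad; "claw": the closure in counts, from 0 (fully open) to 255 (shut). In form: [{"x": .., "y": .., "z": .., "ax": .., "ay": .., "az": .., "claw": ..}, ...]. A call has 1 to 20 rows; each row is the pose to reach, as a shift and turn from the pose commanded when the call began, along the tool's axes at that moment; what a row does not reach only later rows make up. A row lasts 1/8 s, in which the tool goes at most 62.5 mm and 10.7 degrees, less where a joint would pass 70% of its speed; a pose out of reach is approached as far as the arm can. A call with a gripper value outside its range is refused whole. The fingers move at their own pace and stop on an object; the grip force is fixed at half the most. Time passes only in rows, so rows that repeat a pose let the fingers close. It gives the time, the measured TCP pose, the force, the opening and the grip force at its end, in the units of the state.
- robot.observe(): the state, without advancing time (a new reading comes with each control period).
- vision.grab_frame(name): name is "side" or "top" or "wrist"; returns the picture (420x560x3 uint8, red, green, blue); there is no depth.
- vision.camera_info(name): a dict with "fovy" (degrees; the focal length in pixels is half the picture's height over the tangent of half this angle, whatever the lens; pixels are square), "cx", "cy" (the principal point, pixels), "R" (3x3) and "t" (3): a world point X has camera coordinates R X + t; the wrist camera has in their place "hand_eye" (4x4, takes a point from camera to tool coordinates, whose origin is the TCP and whose axes are the flange's). Camera axes: x right, y down, z forward; pixel columns grow to the right and rows downward; lengths in m; the calibration is good to about 2 mm. A picture is of the moment at which its call begins: read the wrist's pose just before it. camera_info takes no time and is no camera call.
- finish_job(): hands the job in; it is judged then, once.
The state is a dict: "time_s": time; "joint_pos": joint angles; "joint_vel": joint speeds; "joint_efforts": joint torques, N m; "tool_pos": TCP position; "tcp_rot": TCP orientation; "ft_force": force on the tool from outside, world axes, zero at the start; "ft_torque": the same for the moment, N m; "gripper_width": finger opening in m; "gripper_force": force on a finger pad.
Only numpy, scipy, OpenCV 4.12 (cv2) and the standard library are available. Lean on these libraries where they do the work, as an engineer would, in place of code of your own. Each camera call takes 0.05 s, during which the arm holds its last target. There are 200 camera calls.

## Working session

There is one attempt and no reset: what is moved stays moved. The work goes in short steps, Python scripts to look and compute and a tool call to move; the robot and the scene stay as the last step left them, time stands still between calls to the robot, and variables do not carry over. Pictures are saved under pics/ and viewed, at most 14 in all, crops included, and the job is handed in when it is done.

Besides the shell and the picture viewer there is one more tool, called after "Request:" as name(argument=value, ...) on one line, values as JSON. step_arm: Moves the arm, as the interface text tells. Its arguments: {"type":"object","properties":{"deltas":{"type":"array","items":{"type":"object","properties":{"x":{"type":"number"},"y":{"type":"number"},"z":{"type":"number"},"ax":{"type":"number"},"ay":{"type":"number"},"az":{"type":"number"},"claw":{"type":"number"}}}}},"required":["deltas"]}

```bash
mkdir -p pics; ls
python3 - <<'E'
from bench import robot, vision
import cv2,numpy as np
s=robot.observe(); print({k:np.round(v,3).tolist() for k,v in s.items()})
for n in("top","side"):
    im=vision.grab_frame(n); cv2.imwrite(f"pics/{n}0.png",im[:,:,::-1])
for n in("top","side","wrist"): print(n,vision.camera_info(n))
E
```

```text
pics
{'time_s': 0.0, 'joint_pos': [0.905, 0.182, 1.608, 0.0, 1.354, -0.206], 'joint_vel': [0.0, 0.0, 0.001, 0.0, 0.001, -0.002], 'joint_efforts': [-0.001, -44.489, -35.132, -0.001, 0.009, 0.0], 'tool_pos': [0.255, 0.515, 0.303], 'tcp_rot': [[-0.896, 0.444, -0.001], [0.444, 0.896, -0.001], [0.0, -0.002, -1.0]], 'ft_force': [-0.193, -0.283, 0.081], 'ft_torque': [-0.026, 0.035, 0.01], 'gripper_force': 0.0, 'gripper_width': 0.085}
top {'fovy': 55.78679861584787, 'cx': 280.2593720998478, 'cy': 208.7111961731057, 'R': array([[ 0.00541099, -0.99981002, -0.01872564],
       [-0.9986748 , -0.00444455, -0.05127265],
       [ 0.05117968,  0.01897826, -0.99850912]]), 't': array([-0.01310119,  0.59000215,  0.98901057])}
side {'fovy': 47.45699371789098, 'cx': 278.72979570808104, 'cy': 214.11929276672208, 'R': array([[ 0.73857999, -0.67415654, -0.00354397],
       [-0.4590253 , -0.4990265 , -0.73502948],
       [ 0.49375639,  0.54450483, -0.67802589]]), 't': array([-0.44375988,  0.30815817,  1.13319304])}
wrist {'fovy': 60.84146351819404, 'cx': 278.50153224556504, 'cy': 211.1255580799265, 'hand_eye': array([[ 1.65991626e-04, -9.62091374e-01, -2.72727263e-01,
         6.92904103e-02],
       [ 9.99999839e-01,  1.18475627e-05,  5.66841611e-04,
         4.06354185e-04],
       [-5.42122272e-04, -2.72727313e-01,  9.62091222e-01,
        -6.91354159e-02],
       [ 0.00000000e+00,  0.00000000e+00,  0.00000000e+00,
         1.00000000e+00]])}
```

View pics/top0.png

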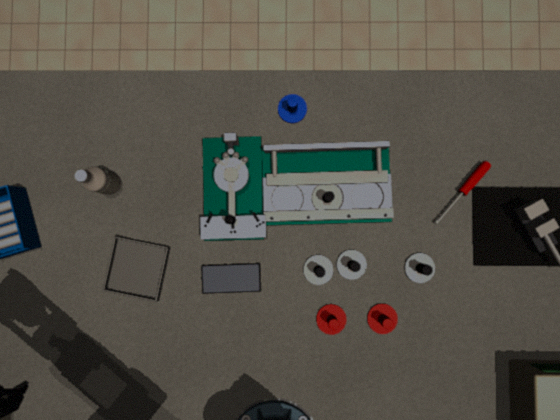

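View pics/side0.png

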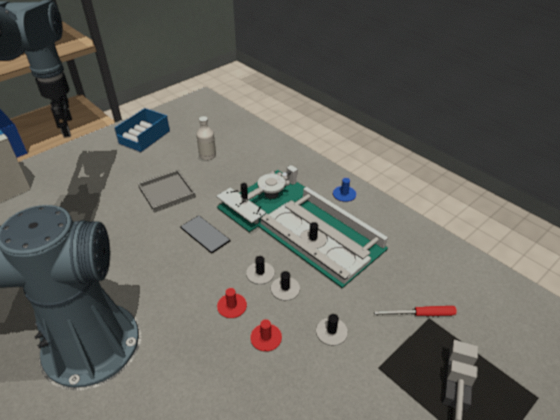

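```bash
cat > h.py <<'E'
import numpy as np,cv2
from bench import robot,vision
def K(n,c=None):
    c=c or vision.camera_info(n); return 210/np.tan(np.radians(c["fovy"])/2),c
def ray(n,u,v,state=None):
    f,c=K(n); d=np.array([(u-c["cx"])/f,(v-c["cy"])/f,1])
    if n=="wrist":
        H=c["hand_eye"];R=np.array(state["tcp_rot"]);p=np.array(state["tool_pos"])
        return R@H[:3,3]+p, R@H[:3,:3]@d
    return -c["R"].T@c["t"], c["R"].T@d
def plane(n,u,v,z,state=None):
    o,d=ray(n,u,v,state); return o+d*(z-o[2])/d[2]
def tri(*rays):
    A=np.zeros((3,3));b=np.zeros(3)
    for o,d in rays:
        d=d/np.linalg.norm(d);P=np.eye(3)-np.outer(d,d);A+=P;b+=P@o
    x=np.linalg.solve(A,b)
    return x,[round(float(np.linalg.norm(np.cross(x-o,d/np.linalg.norm(d))))*1e3,1) for o,d in rays]
def proj(n,X,state=None):
    f,c=K(n)
    if n=="wrist":
        H=c["hand_eye"];R=np.array(state["tcp_rot"]);p=np.array(state["tool_pos"])
        q=H[:3,:3].T@(R.T@(np.array(X)-p)-H[:3,3])
    else: q=c["R"]@np.array(X)+c["t"]
    return np.array([f*q[0]/q[2]+c["cx"],f*q[1]/q[2]+c["cy"]])
E
python3 - <<'E'
import cv2
t=cv2.imread("pics/top0.png");s=cv2.imread("pics/side0.png")
a=cv2.resize(t[125:285,190:440],(800,512),interpolation=3); cv2.imwrite("pics/tc.png",a)
a=cv2.resize(s[165:345,210:390],(600,600),interpolation=3); cv2.imwrite("pics/sc.png",a)
E
```

```text
(no output)
```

View pics/tc.png

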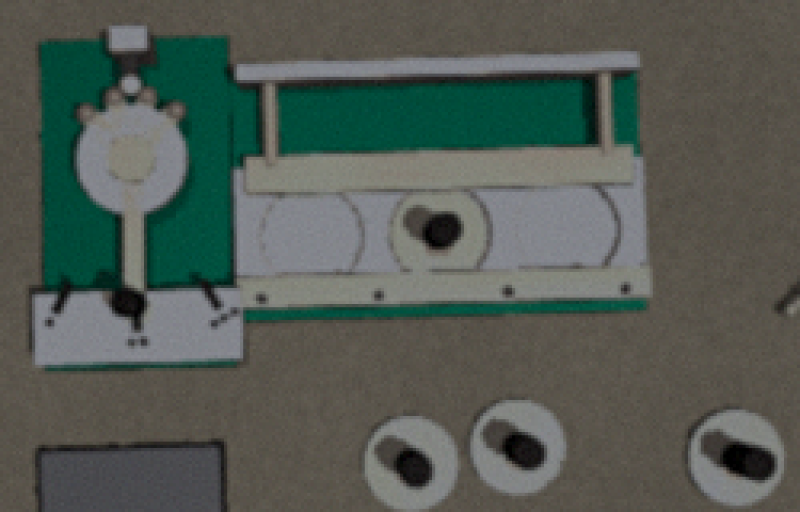

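View pics/sc.png

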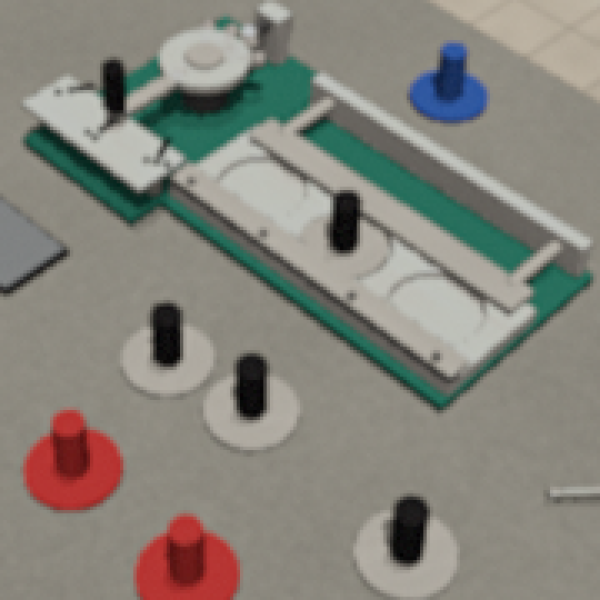

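Run:
```python
from h import *
T={"scr1":(262,299),"scr2":(379,295),"scr3":(508,291),"scr4":(625,288),"old":(447,230),"nA":(416,468),"nB":(527,452),"nC":(762,463),"hand":(129,301),"piv":(130,157)}
S={"scr1":(192,182),"scr2":(263,232),"scr3":(351,295),"scr4":(436,355),"old":(346,200),"nA":(166,311),"nB":(251,361),"nC":(411,505),"hand":(113,67),"piv":(206,52)}
for k in T:
    x,e=tri(ray("top",190+T[k][0]/3.2,125+T[k][1]/3.2),ray("side",210+S[k][0]/3.333,165+S[k][1]/3.333))
    print(k,np.round(x,3),e)
for n,u in {"tray1":(117,236),"tray2":(169,243),"tray3":(157,299),"tray4":(106,290)}.items(): print(n,plane("top",*u,.022).round(3))
# discs by white mask
im=cv2.imread("pics/top0.png"); m=(im.min(2)>105).astype(np.uint8)
n,l,st,c=cv2.connectedComponentsWithStats(m)
for i in range(1,n):
    if 150<st[i,4]<3000:
        q=cv2.convexHull(np.argwhere(l==i)[:,::-1].astype(np.int32)); 
        if len(q)>=5:
            e=cv2.fitEllipse(q); print(st[i],np.round(e[0],1),np.round(e[1],1),plane("top",*e[0],.006).round(4))
```

```text
scr1 [0.565 0.01  0.038] [0.6, 0.6]
scr2 [ 0.568 -0.08   0.041] [0.6, 0.6]
scr3 [ 0.572 -0.179  0.039] [0.2, 0.2]
scr4 [ 0.575 -0.269  0.04 ] [0.1, 0.1]
old [ 0.615 -0.128  0.081] [0.1, 0.1]
nA [ 0.438 -0.106  0.061] [0.7, 0.7]
nB [ 0.451 -0.189  0.062] [0.1, 0.1]
nC [ 0.444 -0.362  0.064] [0.8, 0.8]
hand [0.56  0.103 0.115] [1.3, 1.3]
piv [0.671 0.109 0.067] [0.4, 0.4]
tray1 [0.519 0.401 0.022]
tray2 [0.502 0.269 0.022]
tray3 [0.362 0.296 0.022]
tray4 [0.384 0.426 0.022]
[264 141 126   9 625] [324.8 145.1] [  5.7 173. ] [ 0.7547 -0.1235  0.006 ]
[ 214  157   34   58 1026] [230.7 184.1] [34.6 58.4] [0.6531 0.1175 0.006 ]
[526 201  21  18 183] [535.4 209.5] [12.7 24.5] [ 0.5913 -0.6538  0.006 ]
[537 220  23  39 183] [551.3 238.6] [23.6 40.8] [ 0.5185 -0.6914  0.006 ]
[337 250  30  30 469] [351.4 264.3] [29.3 29.6] [ 0.4506 -0.1906  0.006 ]
[406 253  29  30 429] [419.9 267.6] [29.  29.7] [ 0.4436 -0.3626  0.006 ]
[304 255  29  30 477] [318.1 269.4] [29.2 29.3] [ 0.4372 -0.1066  0.006 ]
[537 377  23  43 807] [548.6 397.7] [27.1 56.1] [ 0.1275 -0.6733  0.006 ]
```

```bash
cat >> h.py <<'E'
from scipy.spatial.transform import Rotation as Ro
YAW=0.036
FX=np.array([np.cos(YAW),np.sin(YAW),0]);FY=np.array([-np.sin(YAW),np.cos(YAW),0])
def pose(B,th=0,h=0.0,yaw=YAW):
    "TCP pose over a carrier whose underside centre is B, tilted th (far edge up), tool h above it"
    x=np.array([np.cos(yaw),np.sin(yaw),0]);y=np.array([-x[1],x[0],0]);z=np.array([0,0,1.])
    ax=z*np.cos(th)-x*np.sin(th); tz=-ax
    return np.array(B)+h*ax, np.stack([np.cross(y,tz),y,tz],1)
def rows(*poses):
    s=robot.observe();p0=np.array(s["tool_pos"]);R0=np.array(s["tcp_rot"])
    print("t",round(s["time_s"],2),"at",p0.round(4),"w",round(s["gripper_width"],4))
    for p,R in poses:
        d=R0.T@(p-p0)*100; r=Ro.from_matrix(R0.T@R).as_rotvec()
        print("xyz",d.round(2),"rot",r.round(3),"rows",round(max(np.linalg.norm(d)/6.25,np.linalg.norm(r)/.187),1))
E
python3 - <<'E'
from h import *
p=np.array([.671,.109]);H=np.array([.56,.103]);print(H)
rows(pose([.56,.103,.25]),pose([.56,.103,.151]))
E
```

```text
[0.56  0.103]
t 0.1 at [0.2549 0.515  0.3031] w 0.0854
xyz [-45.62 -23.37   5.33] rot [-0.001 -0.001 -0.496] rows 8.2
xyz [-45.63 -23.36  15.23] rot [-0.001 -0.001 -0.496] rows 8.6
```

Request:
step_arm(deltas=[{"x": -5, "y": -2.5, "z": 0, "az": -0.06, "claw": 0}, {"x": -10, "y": -5, "z": 0, "az": -0.14, "claw": 0}, {"x": -16, "y": -8, "z": 0, "az": -0.22, "claw": 0}, {"x": -21.5, "y": -11, "z": 0, "az": -0.3, "claw": 0}, {"x": -27, "y": -13.8, "z": 1, "az": -0.38, "claw": 0}, {"x": -32.5, "y": -16.6, "z": 2, "az": -0.44, "claw": 0}, {"x": -38, "y": -19.5, "z": 3, "az": -0.496, "claw": 0}, {"x": -43, "y": -22, "z": 4.3, "az": -0.496, "claw": 0}, {"x": -45.62, "y": -23.37, "z": 5.3, "az": -0.496, "claw": 0}, {"x": -45.62, "y": -23.37, "z": 5.3, "az": -0.496, "claw": 0}, {"x": -45.62, "y": -23.37, "z": 5.3, "az": -0.496, "claw": 0}])

```text
$.deltas[0]: bad value
```

Run:
```python
from h import *
s=robot.observe(); im=vision.grab_frame("wrist"); cv2.imwrite("pics/w1.png",im[:,:,::-1])
print(s["tool_pos"],s["ft_force"], proj("wrist",[.56,.103,.115],s))
rows(pose([.56,.103,.151]),pose([.566,.13,.151]),pose([.572,.157,.151]))
```

```text
[0.25490308 0.51497563 0.3030517 ] [-0.20189051  0.13318753  0.83785644] [ 64.27025765 609.55605265]
t 0.15 at [0.2549 0.515  0.3032] w 0.0852
xyz [-45.63 -23.37  15.24] rot [-0.001 -0.001 -0.496] rows 8.6
xyz [-44.97 -20.68  15.23] rot [-0.001 -0.001 -0.496] rows 8.3
xyz [-44.3  -17.99  15.23] rot [-0.001 -0.001 -0.496] rows 8.0
```

View pics/w1.png

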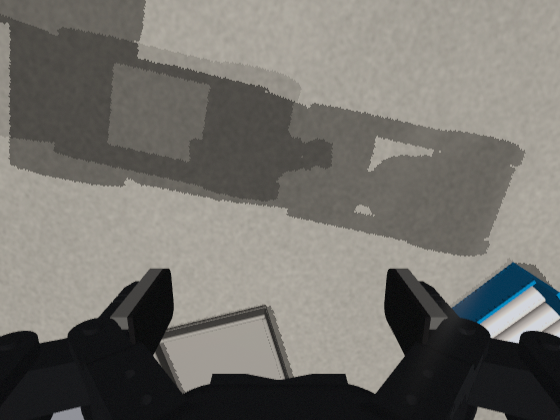

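The picture shows that the arm has not moved: the fingers are at the bottom, with the tray corner near (268,308). The call was refused, probably because the rows left out keys, so I'll resend it with every key.

Request:
step_arm(deltas=[{"x": -5, "y": -2.5, "z": 0, "ax": 0, "ay": 0, "az": -0.06, "claw": 0}, {"x": -10, "y": -5, "z": 0, "ax": 0, "ay": 0, "az": -0.14, "claw": 0}, {"x": -16, "y": -8, "z": 0, "ax": 0, "ay": 0, "az": -0.22, "claw": 0}, {"x": -21.5, "y": -11, "z": 0, "ax": 0, "ay": 0, "az": -0.3, "claw": 0}, {"x": -27, "y": -13.8, "z": 1, "ax": 0, "ay": 0, "az": -0.38, "claw": 0}, {"x": -32.5, "y": -16.6, "z": 2, "ax": 0, "ay": 0, "az": -0.44, "claw": 0}, {"x": -38, "y": -19.5, "z": 3, "ax": 0, "ay": 0, "az": -0.496, "claw": 0}, {"x": -43, "y": -22, "z": 4.3, "ax": 0, "ay": 0, "az": -0.496, "claw": 0}, {"x": -45.62, "y": -23.37, "z": 5.3, "ax": 0, "ay": 0, "az": -0.496, "claw": 0}, {"x": -45.62, "y": -23.37, "z": 5.3, "ax": 0, "ay": 0, "az": -0.496, "claw": 0}, {"x": -45.62, "y": -23.37, "z": 5.3, "ax": 0, "ay": 0, "az": -0.496, "claw": 0}])

```text
time_s: 1.52
tool_pos: [0.5598, 0.1039, 0.2507]
tcp_rot: [[-0.999, -0.036, -0.001], [-0.036, 0.999, 0.0], [0.001, 0.0, -1.0]]
ft_force: [0.5, 0.4, 0.1]
gripper_width: 0.0852
gripper_force: 0.0
```

Request:
step_arm(deltas=[{"x": 0, "y": 0, "z": 5, "ax": 0, "ay": 0, "az": 0, "claw": 0}, {"x": 0, "y": 0, "z": 8, "ax": 0, "ay": 0, "az": 0, "claw": 0}, {"x": 0, "y": 0, "z": 9.9, "ax": 0, "ay": 0, "az": 0, "claw": 0}, {"x": 0, "y": 0, "z": 9.9, "ax": 0, "ay": 0, "az": 0, "claw": 0}, {"x": 0, "y": 0, "z": 9.9, "ax": 0, "ay": 0, "az": 0, "claw": 255}, {"x": 0, "y": 0, "z": 9.9, "ax": 0, "ay": 0, "az": 0, "claw": 255}, {"x": 0, "y": 0, "z": 9.9, "ax": 0, "ay": 0, "az": 0, "claw": 255}, {"x": 0, "y": 0, "z": 9.9, "ax": 0, "ay": 0, "az": 0, "claw": 255}, {"x": 0, "y": 0, "z": 9.9, "ax": 0, "ay": 0, "az": 0, "claw": 255}, {"x": 0, "y": 0, "z": 9.9, "ax": 0, "ay": 0, "az": 0, "claw": 255}])

```text
time_s: 2.78
tool_pos: [0.5606, 0.1037, 0.1528]
tcp_rot: [[-0.999, -0.036, 0.001], [-0.036, 0.999, 0.0], [-0.001, 0.0, -1.0]]
ft_force: [-1.7, 1.5, 5.4]
gripper_width: 0.0207
gripper_force: 58.4
```

Request:
step_arm(deltas=[{"x": -0.05, "y": 0.8, "z": 0, "ax": 0, "ay": 0, "az": 0, "claw": 255}, {"x": -0.12, "y": 1.7, "z": 0, "ax": 0, "ay": 0, "az": 0, "claw": 255}, {"x": -0.25, "y": 2.7, "z": 0, "ax": 0, "ay": 0, "az": 0, "claw": 255}, {"x": -0.6, "y": 3.7, "z": 0, "ax": 0, "ay": 0, "az": 0, "claw": 255}, {"x": -1.0, "y": 4.6, "z": 0, "ax": 0, "ay": 0, "az": 0, "claw": 255}, {"x": -1.4, "y": 5.35, "z": 0, "ax": 0, "ay": 0, "az": 0, "claw": 255}, {"x": -1.4, "y": 5.35, "z": 0, "ax": 0, "ay": 0, "az": 0, "claw": 255}, {"x": -1.4, "y": 5.35, "z": 0, "ax": 0, "ay": 0, "az": 0, "claw": 255}])

```text
time_s: 3.78
tool_pos: [0.5722, 0.1574, 0.1522]
tcp_rot: [[-0.999, -0.037, -0.0], [-0.037, 0.999, -0.0], [0.0, -0.0, -1.0]]
ft_force: [-3.1, -0.9, 5.4]
gripper_width: 0.0206
gripper_force: 60.5
```

Release, rise, and go above the old carrier, stopping short to look at it.

Request:
step_arm(deltas=[{"x": 0, "y": 0, "z": 0, "ax": 0, "ay": 0, "az": 0, "claw": 0}, {"x": 0, "y": 0, "z": 0, "ax": 0, "ay": 0, "az": 0, "claw": 0}, {"x": 0, "y": 0, "z": 0, "ax": 0, "ay": 0, "az": 0, "claw": 0}, {"x": 0, "y": 0, "z": 0, "ax": 0, "ay": 0, "az": 0, "claw": 0}, {"x": 0, "y": 0, "z": -5, "ax": 0, "ay": 0, "az": 0, "claw": 0}, {"x": 0, "y": 0, "z": -10, "ax": 0, "ay": 0, "az": 0, "claw": 0}, {"x": 0, "y": -5, "z": -13, "ax": 0, "ay": 0, "az": 0, "claw": 0}, {"x": 0, "y": -10, "z": -13, "ax": 0, "ay": 0, "az": 0, "claw": 0}, {"x": 0, "y": -15, "z": -13, "ax": 0, "ay": 0, "az": 0, "claw": 0}, {"x": 0, "y": -20, "z": -13, "ax": 0, "ay": 0, "az": 0, "claw": 0}, {"x": 0, "y": -25, "z": -13, "ax": 0, "ay": 0, "az": 0, "claw": 0}, {"x": 0, "y": -28, "z": -13, "ax": 0, "ay": 0, "az": 0, "claw": 0}, {"x": 0, "y": -28.6, "z": -13, "ax": 0, "ay": 0, "az": 0, "claw": 0}, {"x": 0, "y": -28.6, "z": -13, "ax": 0, "ay": 0, "az": 0, "claw": 0}, {"x": 0, "y": -28.6, "z": -13, "ax": 0, "ay": 0, "az": 0, "claw": 0}])

```text
time_s: 5.65
tool_pos: [0.5827, -0.1271, 0.2818]
tcp_rot: [[-0.999, -0.038, -0.0], [-0.038, 0.999, 0.0], [0.0, 0.0, -1.0]]
ft_force: [0.3, 1.2, -0.1]
gripper_width: 0.0852
gripper_force: 0.0
```

Run:
```python
from h import *
s=robot.observe(); im=vision.grab_frame("wrist"); cv2.imwrite("pics/w2.png",im[:,:,::-1])
for n,X in dict(s1=[.6186,-.228,.027],s2=[.615,-.128,.027],old=[.615,-.128,.08],s3=[.6114,-.028,.027]).items(): print(n,proj("wrist",X,s).round(1))
im=vision.grab_frame("top"); cv2.imwrite("pics/top1.png",im[:,:,::-1])
cv2.imwrite("pics/top1c.png",cv2.resize(im[125:285,190:440,::-1],(800,512),interpolation=3))
rows(pose([.615,-.128,.2]),pose([.615,-.128,.02],0,.098))
```

```text
s1 [170.  220.6]
s2 [275.5 220.7]
old [275.  240.4]
s3 [380.9 220.9]
t 5.75 at [ 0.5827 -0.1272  0.2819] w 0.0855
xyz [-3.22 -0.21  8.19] rot [0.    0.    0.002] rows 1.4
xyz [-3.22 -0.21 16.39] rot [0.    0.    0.002] rows 2.7
```

View pics/w2.png

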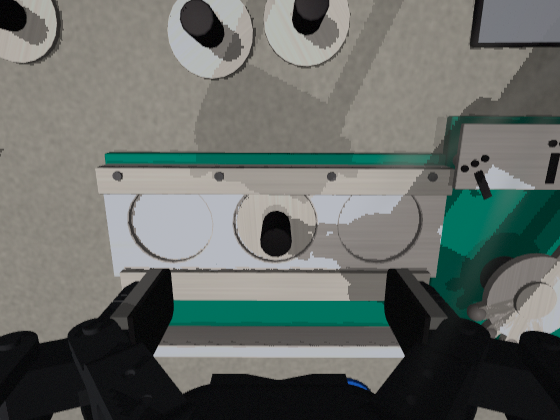

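Run:
```python
from h import *
s=robot.observe(); im=cv2.imread("pics/w2.png"); g=cv2.cvtColor(im,6).astype(int)
# lip inner edge and bar front edge columns, seat 3 outer edge rows
for c in (225,330):
    col=g[185:280,c-2:c+3].mean(1); print(c,[int(v) for v in col])
print("lip in",plane("wrist",225,194,.037,s).round(4),"bar",plane("wrist",225,270,.037,s).round(4))
for n,a in {"s1":[(130,222),(213,222),(171,261)],"s3":[(338,222),(421,222),(380,261)],"s2":[(234,222),(317,222),(275,262)]}.items():
    print(n,[plane("wrist",*q,.027,s).round(4)[:2].tolist() for q in a])
```

```text
225 [171, 172, 173, 172, 172, 171, 171, 171, 168, 173, 185, 185, 185, 184, 185, 185, 185, 185, 185, 184, 185, 185, 185, 185, 185, 185, 185, 185, 185, 184, 185, 185, 185, 185, 185, 185, 185, 185, 185, 185, 185, 185, 185, 185, 185, 184, 185, 185, 185, 185, 185, 185, 184, 185, 184, 184, 185, 184, 185, 184, 185, 184, 185, 184, 185, 184, 185, 185, 185, 185, 184, 185, 185, 185, 185, 184, 184, 185, 184, 184, 185, 185, 183, 159, 85, 71, 71, 117, 164, 172, 170, 170, 171, 170, 171]
330 [172, 173, 173, 172, 174, 175, 174, 174, 172, 168, 171, 185, 185, 185, 185, 185, 184, 185, 185, 185, 185, 185, 185, 185, 185, 184, 184, 185, 185, 184, 185, 185, 185, 184, 184, 184, 185, 185, 170, 135, 134, 135, 134, 133, 132, 132, 157, 184, 172, 143, 143, 137, 136, 133, 134, 135, 133, 133, 131, 131, 129, 130, 131, 132, 134, 134, 133, 133, 131, 132, 134, 132, 133, 158, 184, 184, 184, 184, 184, 184, 184, 184, 184, 180, 152, 77, 66, 86, 140, 169, 169, 170, 170, 170, 171]
lip in [ 0.5885 -0.1745  0.037 ] bar [ 0.6632 -0.1747  0.037 ]
s1 [[0.6216, -0.2662], [0.6187, -0.1874], [0.6603, -0.229]]
s3 [[0.6142, -0.0688], [0.6112, 0.0101], [0.6526, -0.0242]]
s2 [[0.6179, -0.1675], [0.6149, -0.0887], [0.6576, -0.1271]]
```

View pics/top1c.png

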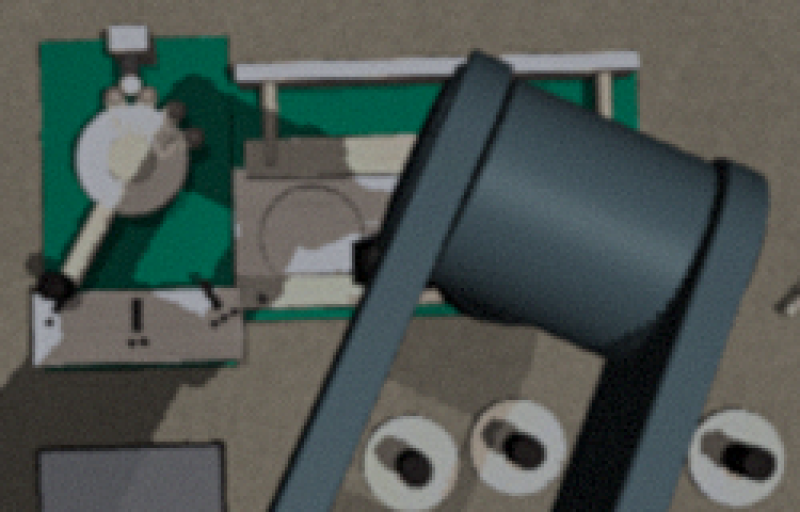

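```bash
cat >> h.py <<'E'
S2=np.array([.6162,-.128,.02]); SEAT={1:S2-.1*FY,2:S2,3:S2+.1*FY}
TH=.26
def fit(k,h=.098,z=.001,sx=0):
    S=SEAT[k]+FX*sx
    near=lambda th,dx,zz: pose(S+FX*dx+np.array([0,0,zz+.038*np.sin(th)]),th,h)
    return [near(TH,.009,.04),near(TH,.009,.018),near(TH,.009,z),near(TH,.004,z),near(TH,0,z),near(TH/2,0,z),near(0,0,z)]
E
python3 - <<'E'
from h import *
S=SEAT[2]
rows(pose(S,0,.2),pose(S,0,.098),*fit(2)[::-1])
E
```

```text
t 5.75 at [ 0.5827 -0.1272  0.2819] w 0.0855
xyz [-3.34 -0.21  6.19] rot [0.    0.    0.002] rows 1.1
xyz [-3.34 -0.21 16.39] rot [0.    0.    0.002] rows 2.7
xyz [-3.34 -0.21 16.29] rot [0.    0.    0.002] rows 2.7
xyz [-2.07 -0.21 15.88] rot [ 0.    -0.13   0.002] rows 2.6
xyz [-0.82 -0.21 15.64] rot [ 0.    -0.26   0.002] rows 2.5
xyz [-1.22 -0.21 15.64] rot [ 0.    -0.26   0.002] rows 2.5
xyz [-1.72 -0.21 15.64] rot [ 0.    -0.26   0.002] rows 2.5
xyz [-1.72 -0.21 13.94] rot [ 0.    -0.26   0.002] rows 2.2
xyz [-1.72 -0.21 11.74] rot [ 0.    -0.26   0.002] rows 1.9
```

Request:
step_arm(deltas=[{"x": -3.34, "y": -0.21, "z": 4, "ax": 0, "ay": 0, "az": 0, "claw": 0}, {"x": -3.34, "y": -0.21, "z": 9, "ax": 0, "ay": 0, "az": 0, "claw": 0}, {"x": -3.34, "y": -0.21, "z": 13, "ax": 0, "ay": 0, "az": 0, "claw": 0}, {"x": -3.34, "y": -0.21, "z": 16.3, "ax": 0, "ay": 0, "az": 0, "claw": 0}, {"x": -3.34, "y": -0.21, "z": 16.3, "ax": 0, "ay": 0, "az": 0, "claw": 0}, {"x": -3.34, "y": -0.21, "z": 16.3, "ax": 0, "ay": 0, "az": 0, "claw": 255}, {"x": -3.34, "y": -0.21, "z": 16.3, "ax": 0, "ay": 0, "az": 0, "claw": 255}, {"x": -3.34, "y": -0.21, "z": 16.3, "ax": 0, "ay": 0, "az": 0, "claw": 255}, {"x": -3.34, "y": -0.21, "z": 16.3, "ax": 0, "ay": 0, "az": 0, "claw": 255}, {"x": -3.34, "y": -0.21, "z": 16.3, "ax": 0, "ay": 0, "az": 0, "claw": 255}, {"x": -3.34, "y": -0.21, "z": 16.3, "ax": 0, "ay": 0, "az": 0, "claw": 255}])

```text
time_s: 7.12
tool_pos: [0.617, -0.1296, 0.1205]
tcp_rot: [[-0.999, -0.036, 0.002], [-0.036, 0.999, -0.001], [-0.002, -0.001, -1.0]]
ft_force: [-0.4, 1.1, 5.3]
gripper_width: 0.0244
gripper_force: 59.0
```

Run:
```python
from h import *
s=robot.observe(); h=s["tool_pos"][2]-.02; print(h,s["ft_force"])
rows(*fit(2,h)[::-1])
```

```text
0.10053635965793532 [-0.39926421  1.08247201  5.33431366]
t 7.12 at [ 0.617  -0.1296  0.1205] w 0.0244
xyz [ 0.07  0.16 -0.1 ] rot [-0.001  0.002  0.   ] rows 0.0
xyz [ 1.38  0.16 -0.51] rot [-0.001 -0.128  0.   ] rows 0.7
xyz [ 2.66  0.16 -0.75] rot [-0.001 -0.258  0.   ] rows 1.4
xyz [ 2.26  0.16 -0.74] rot [-0.001 -0.258  0.   ] rows 1.4
xyz [ 1.76  0.16 -0.74] rot [-0.001 -0.258  0.   ] rows 1.4
xyz [ 1.75  0.16 -2.44] rot [-0.001 -0.258  0.   ] rows 1.4
xyz [ 1.75  0.16 -4.64] rot [-0.001 -0.258  0.   ] rows 1.4
```

Request:
step_arm(deltas=[{"x": 0.05, "y": 0, "z": -0.1, "ax": 0, "ay": 0, "az": 0, "claw": 255}, {"x": 0.7, "y": 0, "z": -0.33, "ax": 0, "ay": -0.065, "az": 0, "claw": 255}, {"x": 1.35, "y": 0, "z": -0.53, "ax": 0, "ay": -0.13, "az": 0, "claw": 255}, {"x": 2.0, "y": 0, "z": -0.66, "ax": 0, "ay": -0.195, "az": 0, "claw": 255}, {"x": 2.63, "y": 0, "z": -0.77, "ax": 0, "ay": -0.26, "az": 0, "claw": 255}, {"x": 2.63, "y": 0, "z": -0.77, "ax": 0, "ay": -0.26, "az": 0, "claw": 255}, {"x": 2.2, "y": 0, "z": -0.77, "ax": 0, "ay": -0.26, "az": 0, "claw": 255}, {"x": 1.7, "y": 0, "z": -0.77, "ax": 0, "ay": -0.26, "az": 0, "claw": 255}, {"x": 1.7, "y": 0, "z": -0.77, "ax": 0, "ay": -0.26, "az": 0, "claw": 255}])

```text
time_s: 8.25
tool_pos: [0.5998, -0.1298, 0.1264]
tcp_rot: [[-0.966, -0.037, 0.257], [-0.035, 0.999, 0.009], [-0.257, 0.0, -0.966]]
ft_force: [0.3, 0.5, -0.1]
gripper_width: 0.0249
gripper_force: 59.3
```

Request:
step_arm(deltas=[{"x": -0.2, "y": 0, "z": -0.8, "ax": 0, "ay": 0, "az": 0, "claw": 255}, {"x": -0.5, "y": 0, "z": -1.8, "ax": 0, "ay": 0, "az": 0, "claw": 255}, {"x": -0.9, "y": 0, "z": -3.4, "ax": 0, "ay": 0, "az": 0, "claw": 255}, {"x": -1.4, "y": 0, "z": -5.3, "ax": 0, "ay": 0, "az": 0, "claw": 255}, {"x": -1.4, "y": 0, "z": -5.3, "ax": 0, "ay": 0, "az": 0, "claw": 255}])

```text
time_s: 8.88
tool_pos: [0.6012, -0.1309, 0.1856]
tcp_rot: [[-0.964, -0.036, 0.264], [-0.036, 0.999, 0.006], [-0.264, -0.003, -0.965]]
ft_force: [0.2, 1.1, -1.9]
gripper_width: 0.0242
gripper_force: 63.7
```

Run:
```python
from h import *
T=np.array([.442,.348,0])
im=vision.grab_frame("side"); cv2.imwrite("pics/s2.png",im[:,:,::-1])
rows(pose([.56,-.03,.21]),pose([.5,.15,.21]),pose(T,0,.21),pose(T,0,.1085))
```

```text
t 8.93 at [ 0.6002 -0.1304  0.1839] w 0.0245
xyz [ 2.84 10.18 -3.49] rot [-0.002  0.264  0.001] rows 1.8
xyz [ 7.99 28.38 -4.93] rot [-0.002  0.264  0.001] rows 4.8
xyz [12.88 48.38 -6.29] rot [-0.002  0.264  0.001] rows 8.1
xyz [15.53 48.4   3.51] rot [-0.002  0.264  0.001] rows 8.2
```

View pics/s2.png

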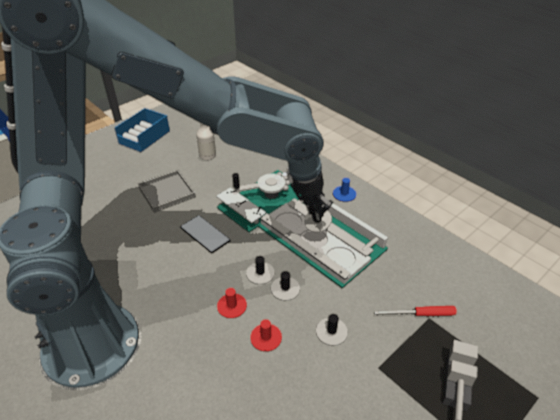

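Request:
step_arm(deltas=[{"x": 1.4, "y": 4.5, "z": -2.5, "ax": 0, "ay": 0.13, "az": 0, "claw": 255}, {"x": 3.2, "y": 9, "z": -3.8, "ax": 0, "ay": 0.264, "az": 0, "claw": 255}, {"x": 5, "y": 14, "z": -4.5, "ax": 0, "ay": 0.264, "az": 0, "claw": 255}, {"x": 6.5, "y": 19, "z": -4.8, "ax": 0, "ay": 0.264, "az": 0, "claw": 255}, {"x": 7.5, "y": 24, "z": -5, "ax": 0, "ay": 0.264, "az": 0, "claw": 255}, {"x": 8.5, "y": 29, "z": -5.2, "ax": 0, "ay": 0.264, "az": 0, "claw": 255}, {"x": 9.7, "y": 34, "z": -5.5, "ax": 0, "ay": 0.264, "az": 0, "claw": 255}, {"x": 10.8, "y": 39, "z": -5.8, "ax": 0, "ay": 0.264, "az": 0, "claw": 255}, {"x": 12, "y": 44, "z": -6, "ax": 0, "ay": 0.264, "az": 0, "claw": 255}, {"x": 12.88, "y": 48.4, "z": -5, "ax": 0, "ay": 0.264, "az": 0, "claw": 255}, {"x": 13.6, "y": 48.4, "z": -2.5, "ax": 0, "ay": 0.264, "az": 0, "claw": 255}, {"x": 14.6, "y": 48.4, "z": 0.3, "ax": 0, "ay": 0.264, "az": 0, "claw": 255}, {"x": 14.6, "y": 48.4, "z": 0.3, "ax": 0, "ay": 0.264, "az": 0, "claw": 255}, {"x": 14.6, "y": 48.4, "z": 0.3, "ax": 0, "ay": 0.264, "az": 0, "claw": 255}])

```text
time_s: 10.68
tool_pos: [0.4419, 0.3488, 0.1418]
tcp_rot: [[-0.999, -0.036, -0.003], [-0.036, 0.999, 0.0], [0.003, 0.001, -1.0]]
ft_force: [-0.3, 0.5, -1.8]
gripper_width: 0.0244
gripper_force: 63.5
```

Run:
```python
from h import *
T=np.array([.442,.348,0])
rows(pose(T,0,.1065))
```

```text
t 10.68 at [0.4419 0.3488 0.1418] w 0.0244
xyz [-0.02 -0.09  3.53] rot [ 0.001 -0.003 -0.   ] rows 0.6
```

Request:
step_arm(deltas=[{"x": 0, "y": 0, "z": 2, "ax": 0, "ay": 0, "az": 0, "claw": 255}, {"x": 0, "y": 0, "z": 3.2, "ax": 0, "ay": 0, "az": 0, "claw": 255}, {"x": 0, "y": 0, "z": 3.5, "ax": 0, "ay": 0, "az": 0, "claw": 255}, {"x": 0, "y": 0, "z": 3.5, "ax": 0, "ay": 0, "az": 0, "claw": 255}, {"x": 0, "y": 0, "z": 3.5, "ax": 0, "ay": 0, "az": 0, "claw": 0}, {"x": 0, "y": 0, "z": 3.5, "ax": 0, "ay": 0, "az": 0, "claw": 0}, {"x": 0, "y": 0, "z": 3.5, "ax": 0, "ay": 0, "az": 0, "claw": 0}, {"x": 0, "y": 0, "z": 3.5, "ax": 0, "ay": 0, "az": 0, "claw": 0}, {"x": 0, "y": 0, "z": -1, "ax": 0, "ay": 0, "az": 0, "claw": 0}, {"x": 0, "y": 0, "z": -6, "ax": 0, "ay": 0, "az": 0, "claw": 0}, {"x": 0, "y": 0, "z": -9, "ax": 0, "ay": 0, "az": 0, "claw": 0}, {"x": 0, "y": 0, "z": -9, "ax": 0, "ay": 0, "az": 0, "claw": 0}])

```text
time_s: 12.18
tool_pos: [0.4431, 0.3495, 0.2341]
tcp_rot: [[-0.999, -0.036, 0.002], [-0.036, 0.999, 0.003], [-0.002, 0.003, -1.0]]
ft_force: [0.2, -0.7, 0.0]
gripper_width: 0.0853
gripper_force: 0.0
```

Run:
```python
from h import *
a=vision.grab_frame("side");b=vision.grab_frame("top")
im=np.hstack([cv2.resize(a[160:360,120:400],(420,300)),cv2.resize(b[130:330,90:440],(380,217)) if 0 else cv2.resize(b[120:340,90:370],(380,300))])
cv2.imwrite("pics/c3.png",im[:,:,::-1]); cv2.imwrite("pics/top3.png",b[:,:,::-1])
m=(b.min(2)>105).astype(np.uint8)
n,l,st,c=cv2.connectedComponentsWithStats(m)
for i in range(1,n):
    if 200<st[i,4]<700:
        q=cv2.convexHull(np.argwhere(l==i)[:,::-1].astype(np.int32)); e=cv2.fitEllipse(q); print(st[i],np.round(e[1],1),plane("top",*e[0],.006).round(4))
A=[.4372,-.1066,0]
rows(pose([.5,.3,.24]),pose([.4372,-.1066,.24]),pose(A,0,.2),pose(A,0,.0985))
```

```text
[150   0  25  22 385] [25.6 36.3] [1.1138 0.3059 0.006 ]
[259   0  26  22 465] [25.1 38.5] [1.1126 0.0135 0.006 ]
[287   0  26  21 258] [25.4 53. ] [ 1.108  -0.0572  0.006 ]
[371   0  26  21 379] [26.3 32.2] [ 1.1129 -0.2761  0.006 ]
[148  51  25  19 220] [22.7 29.6] [0.9707 0.3101 0.006 ]
[259  51  26  19 367] [26.7 34.9] [0.9789 0.0158 0.006 ]
[371  51  26  19 246] [24.5 26.2] [ 0.9707 -0.2755  0.006 ]
[264 141 126   9 636] [  7.  146.8] [ 0.7548 -0.1258  0.006 ]
[525 200  23  19 222] [13.5 25.4] [ 0.5926 -0.6544  0.006 ]
[537 220  23  40 220] [23.9 41.7] [ 0.5196 -0.6928  0.006 ]
[337 250  30  30 486] [29.4 29.6] [ 0.4506 -0.1906  0.006 ]
[406 253  29  30 437] [29.1 29.8] [ 0.4437 -0.3624  0.006 ]
[304 255  30  30 495] [29.3 29.6] [ 0.4369 -0.1067  0.006 ]
t 12.28 at [0.4413 0.3486 0.2305] w 0.0854
xyz [-5.68 -5.07 -0.98] rot [-0.    -0.004  0.   ] rows 1.2
xyz [  2.07 -45.47  -0.93] rot [-0.    -0.004  0.   ] rows 7.3
xyz [  2.05 -45.47   3.07] rot [-0.    -0.004  0.   ] rows 7.3
xyz [  2.01 -45.47  13.22] rot [-0.    -0.004  0.   ] rows 7.6
```

View pics/c3.png

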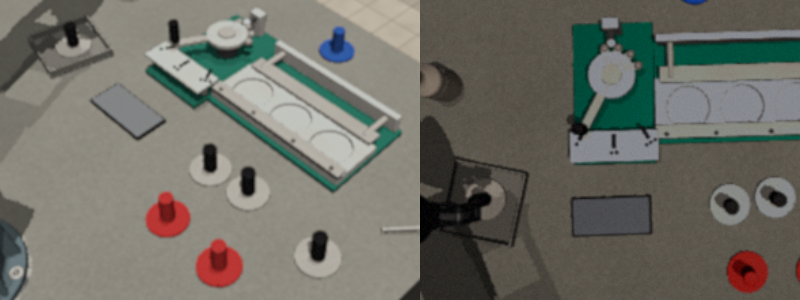

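Request:
step_arm(deltas=[{"x": 0, "y": -5, "z": -1, "ax": 0, "ay": 0, "az": 0, "claw": 0}, {"x": 0, "y": -10, "z": -1, "ax": 0, "ay": 0, "az": 0, "claw": 0}, {"x": 0.5, "y": -15.5, "z": -1, "ax": 0, "ay": 0, "az": 0, "claw": 0}, {"x": 1, "y": -21, "z": -1, "ax": 0, "ay": 0, "az": 0, "claw": 0}, {"x": 1.5, "y": -26.5, "z": -1, "ax": 0, "ay": 0, "az": 0, "claw": 0}, {"x": 2, "y": -32, "z": -1, "ax": 0, "ay": 0, "az": 0, "claw": 0}, {"x": 2, "y": -37.5, "z": -1, "ax": 0, "ay": 0, "az": 0, "claw": 0}, {"x": 2, "y": -42.5, "z": 0, "ax": 0, "ay": 0, "az": 0, "claw": 0}, {"x": 2, "y": -45.45, "z": 2, "ax": 0, "ay": 0, "az": 0, "claw": 0}, {"x": 2, "y": -45.45, "z": 5, "ax": 0, "ay": 0, "az": 0, "claw": 0}, {"x": 2, "y": -45.45, "z": 10, "ax": 0, "ay": 0, "az": 0, "claw": 0}, {"x": 2, "y": -45.45, "z": 13.2, "ax": 0, "ay": 0, "az": 0, "claw": 0}, {"x": 2, "y": -45.45, "z": 13.2, "ax": 0, "ay": 0, "az": 0, "claw": 0}, {"x": 2, "y": -45.45, "z": 13.2, "ax": 0, "ay": 0, "az": 0, "claw": 0}, {"x": 2, "y": -45.45, "z": 13.2, "ax": 0, "ay": 0, "az": 0, "claw": 255}, {"x": 2, "y": -45.45, "z": 13.2, "ax": 0, "ay": 0, "az": 0, "claw": 255}, {"x": 2, "y": -45.45, "z": 13.2, "ax": 0, "ay": 0, "az": 0, "claw": 255}, {"x": 2, "y": -45.45, "z": 13.2, "ax": 0, "ay": 0, "az": 0, "claw": 255}, {"x": 2, "y": -45.45, "z": 13.2, "ax": 0, "ay": 0, "az": 0, "claw": 255}, {"x": 2, "y": -45.45, "z": 13.2, "ax": 0, "ay": 0, "az": 0, "claw": 255}])

```text
time_s: 14.78
tool_pos: [0.4382, -0.1067, 0.1]
tcp_rot: [[-0.999, -0.036, -0.003], [-0.036, 0.999, -0.001], [0.003, -0.001, -1.0]]
ft_force: [-1.3, 0.5, 6.7]
gripper_width: 0.0245
gripper_force: 58.6
```

Run:
```python
from h import *
s=robot.observe(); h=s["tool_pos"][2]; print(h)
S=SEAT[3]
rows(pose([.4372,-.1066,.09],0,h),pose(S+FX*-.06+[0,0,.07],0,h),*fit(3,h)[:2])
```

```text
0.09995287377555513
t 14.78 at [ 0.4382 -0.1067  0.1   ] w 0.0245
xyz [ 0.12  0.   -9.  ] rot [-0.001 -0.003  0.   ] rows 1.4
xyz [-11.69   7.21  -9.04] rot [-0.001 -0.003  0.   ] rows 2.6
xyz [-16.03   7.21  -6.69] rot [-0.001 -0.263  0.001] rows 3.0
xyz [-16.04   7.22  -4.49] rot [-0.001 -0.263  0.001] rows 2.9
```

Request:
step_arm(deltas=[{"x": 0, "y": 0, "z": -3, "ax": 0, "ay": 0, "az": 0, "claw": 255}, {"x": 0, "y": 0, "z": -7, "ax": 0, "ay": 0, "az": 0, "claw": 255}, {"x": -2, "y": 1.2, "z": -9, "ax": 0, "ay": 0, "az": 0, "claw": 255}, {"x": -6, "y": 4, "z": -9, "ax": 0, "ay": 0, "az": 0, "claw": 255}, {"x": -11, "y": 7.2, "z": -9, "ax": 0, "ay": 0, "az": 0, "claw": 255}, {"x": -14, "y": 7.2, "z": -8, "ax": 0, "ay": -0.13, "az": 0, "claw": 255}, {"x": -16, "y": 7.2, "z": -6.7, "ax": 0, "ay": -0.263, "az": 0, "claw": 255}, {"x": -16, "y": 7.2, "z": -4.5, "ax": 0, "ay": -0.263, "az": 0, "claw": 255}, {"x": -16, "y": 7.2, "z": -4.5, "ax": 0, "ay": -0.263, "az": 0, "claw": 255}, {"x": -16, "y": 7.2, "z": -4.5, "ax": 0, "ay": -0.263, "az": 0, "claw": 255}])

```text
time_s: 16.02
tool_pos: [0.5943, -0.0283, 0.1429]
tcp_rot: [[-0.967, -0.036, 0.254], [-0.035, 0.999, 0.01], [-0.254, 0.001, -0.967]]
ft_force: [-1.0, -0.3, -3.0]
gripper_width: 0.0242
gripper_force: 60.7
```

Run:
```python
from h import *
s=robot.observe(); print(s["ft_force"],s["gripper_width"])
a=vision.grab_frame("side"); cv2.imwrite("pics/s4.png",cv2.resize(a[160:300,200:400,::-1],(800,560),interpolation=3))
rows(*fit(3,.1)[1:])
```

```text
[-0.982945   -0.26100786 -3.02625918] 0.024236799530359513
t 16.07 at [ 0.5945 -0.0283  0.1431] w 0.0242
xyz [-0.17 -0.04 -0.09] rot [ 0.    -0.003  0.   ] rows 0.0
xyz [ 0.26 -0.04  1.55] rot [ 0.    -0.003  0.   ] rows 0.3
xyz [ 0.74 -0.04  1.42] rot [ 0.    -0.003  0.   ] rows 0.3
xyz [ 1.13 -0.04  1.32] rot [ 0.    -0.003  0.   ] rows 0.3
xyz [-0.04 -0.04  1.87] rot [0.    0.127 0.   ] rows 0.7
xyz [-1.19 -0.04  2.6 ] rot [0.    0.257 0.   ] rows 1.4
```

View pics/s4.png

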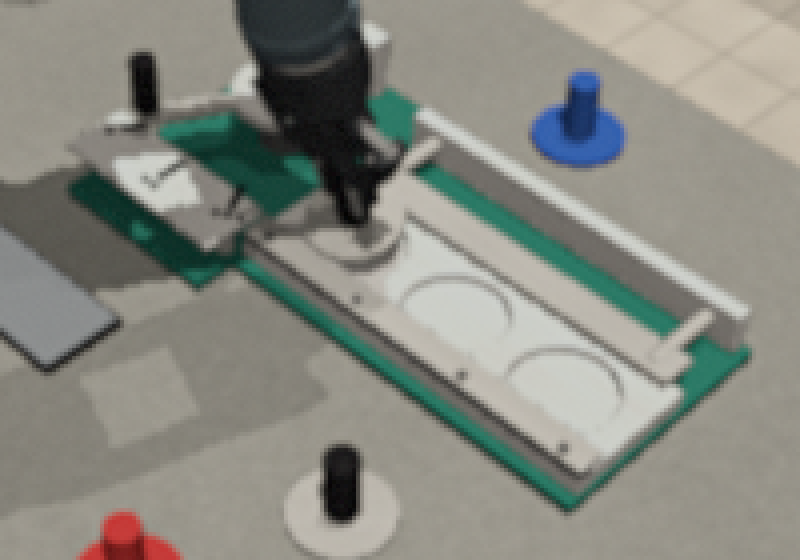

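Request:
step_arm(deltas=[{"x": 0, "y": -0.04, "z": 0.6, "ax": 0, "ay": 0, "az": 0, "claw": 255}, {"x": 0.15, "y": -0.04, "z": 1.2, "ax": 0, "ay": 0, "az": 0, "claw": 255}, {"x": 0.16, "y": -0.04, "z": 1.55, "ax": 0, "ay": 0, "az": 0, "claw": 255}, {"x": 0.16, "y": -0.04, "z": 1.55, "ax": 0, "ay": 0, "az": 0, "claw": 255}, {"x": 0.4, "y": -0.04, "z": 1.48, "ax": 0, "ay": 0, "az": 0, "claw": 255}, {"x": 0.7, "y": -0.04, "z": 1.41, "ax": 0, "ay": 0, "az": 0, "claw": 255}, {"x": 0.7, "y": -0.04, "z": 1.41, "ax": 0, "ay": 0, "az": 0, "claw": 255}])

```text
time_s: 16.95
tool_pos: [0.599, -0.0306, 0.1351]
tcp_rot: [[-0.961, -0.035, 0.274], [-0.035, 0.999, 0.005], [-0.274, -0.005, -0.962]]
ft_force: [10.3, 0.9, 14.2]
gripper_width: 0.0245
gripper_force: 64.8
```

Run:
```python
from h import *
rows(*fit(3,.1)[3:])
```

```text
t 16.95 at [ 0.599  -0.0306  0.1351] w 0.0245
xyz [0.99 0.2  0.52] rot [-0.005  0.018  0.   ] rows 0.2
xyz [1.37 0.2  0.41] rot [-0.005  0.018  0.   ] rows 0.2
xyz [0.21 0.21 0.98] rot [-0.005  0.148 -0.   ] rows 0.8
xyz [-0.93  0.21  1.73] rot [-0.005  0.278 -0.001] rows 1.5
```

Request:
step_arm(deltas=[{"x": -0.8, "y": 0, "z": -0.8, "ax": 0, "ay": 0, "az": 0, "claw": 255}, {"x": -1.2, "y": 0, "z": -1.4, "ax": 0, "ay": 0, "az": 0, "claw": 255}, {"x": -1.2, "y": 0, "z": -1.4, "ax": 0, "ay": 0, "az": 0, "claw": 255}, {"x": -1.2, "y": 0, "z": -1.4, "ax": 0, "ay": 0, "az": 0, "claw": 255}])

```text
time_s: 17.45
tool_pos: [0.5991, -0.0285, 0.1436]
tcp_rot: [[-0.967, -0.036, 0.254], [-0.035, 0.999, 0.01], [-0.254, 0.001, -0.967]]
ft_force: [-0.6, -0.9, -3.5]
gripper_width: 0.0249
gripper_force: 63.2
```

Run:
```python
from h import *
s=robot.observe(); print(s["tcp_rot"],s["ft_force"])
a=vision.grab_frame("wrist"); cv2.imwrite("pics/w5.png",a[:,:,::-1])
# predicted positions: disc near edge bottom/top, lip inner top at seat3
R=np.array(s["tcp_rot"]);c=np.array(s["tool_pos"])+R[:,2]*.1
print("centre",c, "near", c+R[:,0]*.038)
for n,X in dict(near=c+R[:,0]*.038-R[:,2]*.006, l=c-R[:,2]*.006-R[:,1]*.038,r=c-R[:,2]*.006+R[:,1]*.038,lip=SEAT[3]-FX*.031+[0,0,.017],lipU=SEAT[3]-FX*.031+[0,0,.012]).items(): print(n,X.round(4),proj("wrist",X,s).round(1))
rows(*fit(3,.1))
```

```text
[[-9.66534192e-01 -3.62333281e-02  2.53966142e-01]
 [-3.48994771e-02  9.99343196e-01  9.75717469e-03]
 [-2.54152871e-01  5.67357392e-04 -9.67163893e-01]] [-0.60696755 -0.9195389  -3.49884635]
centre [ 0.62449321 -0.02755708  0.0468981 ] near [ 0.58776491 -0.02888326  0.03724029]
near [ 0.5862 -0.0289  0.043 ] [277.4 179.9]
l [ 0.6243 -0.0656  0.0527] [200.2 256.1]
r [0.6216 0.0104 0.0527] [354.7 256.1]
lip [ 0.5816 -0.0292  0.037 ] [277.2 165.5]
lipU [ 0.5816 -0.0292  0.032 ] [277.3 161.4]
t 17.5 at [ 0.5991 -0.0286  0.1436] w 0.0243
xyz [-0.27  0.   -2.29] rot [ 0.001 -0.003  0.   ] rows 0.4
xyz [ 0.29  0.   -0.16] rot [ 0.001 -0.003  0.   ] rows 0.1
xyz [0.72 0.   1.48] rot [ 0.001 -0.003  0.   ] rows 0.3
xyz [1.21 0.   1.36] rot [ 0.001 -0.003  0.   ] rows 0.3
xyz [1.59 0.   1.26] rot [ 0.001 -0.003  0.   ] rows 0.3
xyz [0.42 0.   1.8 ] rot [0.001 0.127 0.   ] rows 0.7
xyz [-0.73 -0.    2.53] rot [0.001 0.257 0.   ] rows 1.4
```

View pics/w5.png

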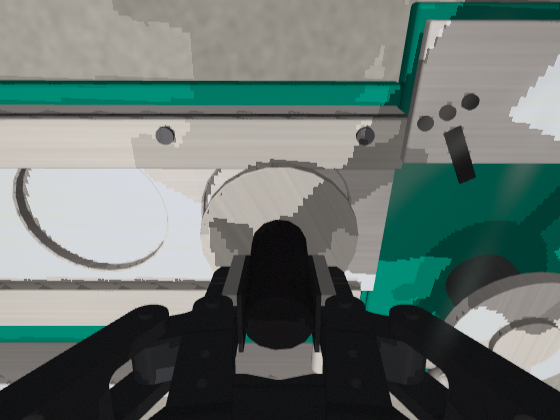

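Run:
```python
from h import *
B=np.array([.437,-.107,0])
rows(pose([.59,-.028,.2],.13),pose(B+[0,0,.09],.13,.1),pose(B+[0,0,.003],.13,.1))
```

```text
t 17.5 at [ 0.5991 -0.0286  0.1436] w 0.0243
xyz [-0.55  0.09 -5.69] rot [0.001 0.127 0.   ] rows 0.9
xyz [16.04 -7.25 -8.93] rot [0.001 0.127 0.   ] rows 3.2
xyz [18.25 -7.25 -0.52] rot [0.001 0.127 0.   ] rows 3.1
```

Request:
step_arm(deltas=[{"x": -1, "y": 0, "z": -3, "ax": 0, "ay": 0, "az": 0, "claw": 255}, {"x": -0.6, "y": 0, "z": -5.7, "ax": 0, "ay": 0.06, "az": 0, "claw": 255}, {"x": 4, "y": -2, "z": -6.6, "ax": 0, "ay": 0.127, "az": 0, "claw": 255}, {"x": 8, "y": -4, "z": -7.4, "ax": 0, "ay": 0.127, "az": 0, "claw": 255}, {"x": 12, "y": -5.5, "z": -8.1, "ax": 0, "ay": 0.127, "az": 0, "claw": 255}, {"x": 16, "y": -7.25, "z": -8.9, "ax": 0, "ay": 0.127, "az": 0, "claw": 255}, {"x": 17.2, "y": -7.25, "z": -4.5, "ax": 0, "ay": 0.127, "az": 0, "claw": 255}, {"x": 18.2, "y": -7.25, "z": -1, "ax": 0, "ay": 0.127, "az": 0, "claw": 255}, {"x": 18.25, "y": -7.25, "z": -0.5, "ax": 0, "ay": 0.127, "az": 0, "claw": 255}, {"x": 18.25, "y": -7.25, "z": -0.5, "ax": 0, "ay": 0.127, "az": 0, "claw": 255}, {"x": 18.25, "y": -7.25, "z": -0.5, "ax": 0, "ay": 0.127, "az": 0, "claw": 255}])

```text
time_s: 18.88
tool_pos: [0.4262, -0.1082, 0.1041]
tcp_rot: [[-0.99, -0.037, 0.134], [-0.036, 0.999, 0.003], [-0.134, -0.002, -0.991]]
ft_force: [-0.0, 0.3, -3.3]
gripper_width: 0.0247
gripper_force: 63.5
```

Request:
step_arm(deltas=[{"x": 0, "y": 0, "z": 0.15, "ax": 0, "ay": 0, "az": 0, "claw": 255}, {"x": 0, "y": 0, "z": 0.15, "ax": 0, "ay": 0, "az": 0, "claw": 0}, {"x": 0, "y": 0, "z": 0.15, "ax": 0, "ay": 0, "az": 0, "claw": 0}, {"x": 0, "y": 0, "z": 0.15, "ax": 0, "ay": 0, "az": 0, "claw": 0}, {"x": 0, "y": 0, "z": 0.15, "ax": 0, "ay": 0, "az": 0, "claw": 0}, {"x": 0, "y": 0, "z": -5, "ax": 0, "ay": 0, "az": 0, "claw": 0}, {"x": 0, "y": 2, "z": -10, "ax": 0, "ay": 0, "az": 0, "claw": 0}, {"x": 0, "y": 6, "z": -13, "ax": 0, "ay": 0.13, "az": 0.15, "claw": 0}, {"x": 0, "y": 12, "z": -13, "ax": 0, "ay": 0.134, "az": 0.3, "claw": 0}, {"x": 0, "y": 18, "z": -13, "ax": 0, "ay": 0.134, "az": 0.48, "claw": 0}, {"x": 0, "y": 24, "z": -13, "ax": 0, "ay": 0.134, "az": 0.6, "claw": 0}, {"x": 0, "y": 24, "z": -13, "ax": 0, "ay": 0.134, "az": 0.6, "claw": 0}])

```text
time_s: 20.38
tool_pos: [0.3985, 0.134, 0.2316]
tcp_rot: [[-0.846, 0.532, 0.004], [0.532, 0.846, 0.04], [0.017, 0.036, -0.999]]
ft_force: [0.4, -0.7, -0.7]
gripper_width: 0.0856
gripper_force: 0.0
```

```bash
cat >> h.py <<'E'
def discs():
    b=vision.grab_frame("top"); m=(b.min(2)>105).astype(np.uint8); n,l,st,c=cv2.connectedComponentsWithStats(m); out=[]
    for i in range(1,n):
        if 200<st[i,4]<900 and st[i,1]>235 and st[i,0]>270 and st[i,0]<500:
            e=cv2.fitEllipse(cv2.convexHull(np.argwhere(l==i)[:,::-1].astype(np.int32)));p=plane("top",*e[0],.006)
            print("disc",p.round(4),np.round(e[1],1)); out.append(p)
    return out,b
def pose2(B,th=0,h=0.0):
    "as pose, but fingers closing along the fixture's x: tool x = FY"
    p,R=pose(B,th,h); return p,np.stack([-R[:,1]*-1,-R[:,0],R[:,2]],1)
E
python3 - <<'E'
from h import *
print(np.linalg.det(pose2([0,0,0])[1]), pose2([0,0,0])[1].round(2).tolist())
s=robot.observe();print(s["tool_pos"],s["joint_pos"]);d,b=discs()
a=vision.grab_frame("side")
cv2.imwrite("pics/c6.png",np.hstack([cv2.resize(a[160:360,200:400],(400,400)),cv2.resize(b[200:340,270:450],(400,311))[:,:] if 0 else cv2.resize(b[160:340,270:450],(400,400))])[:,:,::-1])
A=[.437,-.107,0]
rows(pose2(A,0,.24),pose2(A,0,.0985))
E
```

```text
1.0000000000000002 [[-0.04, 1.0, -0.0], [1.0, 0.04, -0.0], [0.0, -0.0, -1.0]]
[0.39854793 0.13396279 0.23159295] [ 0.0160061  -0.10499227  2.05859647  0.04284277  1.18326946 -1.00932698]
disc [ 0.4506 -0.1908  0.006 ] [29.5 29.7]
disc [ 0.4437 -0.3623  0.006 ] [29.3 29.8]
disc [ 0.4294 -0.1061  0.006 ] [29.3 29.7]
t 20.48 at [0.3986 0.1334 0.2315] w 0.0855
xyz [-15.98 -18.31  -1.79] rot [ 0.024 -0.034  0.976] rows 5.2
xyz [-16.23 -18.81  12.35] rot [ 0.024 -0.034  0.976] rows 5.2
```

```bash
sed -i 's/S2=np.array(\[.6162/S2=np.array([.617/' h.py
python3 - <<'E'
from h import *
A=[.4294,-.1061,0]
rows(pose2(A,0,.24),pose2(A,0,.0985))
E
```

```text
t 20.48 at [0.3986 0.1334 0.2315] w 0.0855
xyz [-15.28 -18.63  -1.79] rot [ 0.024 -0.034  0.976] rows 5.2
xyz [-15.53 -19.14  12.35] rot [ 0.024 -0.034  0.976] rows 5.2
```

Request:
step_arm(deltas=[{"x": -3, "y": -3.6, "z": -1, "ax": 0.005, "ay": -0.007, "az": 0.18, "claw": 0}, {"x": -6, "y": -7.2, "z": -1.8, "ax": 0.01, "ay": -0.014, "az": 0.36, "claw": 0}, {"x": -9, "y": -11, "z": -1.8, "ax": 0.014, "ay": -0.02, "az": 0.54, "claw": 0}, {"x": -12, "y": -14.6, "z": -1.8, "ax": 0.018, "ay": -0.026, "az": 0.72, "claw": 0}, {"x": -14.5, "y": -17.6, "z": -1.8, "ax": 0.022, "ay": -0.031, "az": 0.88, "claw": 0}, {"x": -15.28, "y": -18.63, "z": -1.5, "ax": 0.024, "ay": -0.034, "az": 0.976, "claw": 0}, {"x": -15.3, "y": -18.7, "z": 1, "ax": 0.024, "ay": -0.034, "az": 0.976, "claw": 0}, {"x": -15.4, "y": -18.9, "z": 6, "ax": 0.024, "ay": -0.034, "az": 0.976, "claw": 0}, {"x": -15.53, "y": -19.1, "z": 11, "ax": 0.024, "ay": -0.034, "az": 0.976, "claw": 0}, {"x": -15.53, "y": -19.14, "z": 12.35, "ax": 0.024, "ay": -0.034, "az": 0.976, "claw": 0}, {"x": -15.53, "y": -19.14, "z": 12.35, "ax": 0.024, "ay": -0.034, "az": 0.976, "claw": 0}, {"x": -15.53, "y": -19.14, "z": 12.35, "ax": 0.024, "ay": -0.034, "az": 0.976, "claw": 0}, {"x": -15.53, "y": -19.14, "z": 12.35, "ax": 0.024, "ay": -0.034, "az": 0.976, "claw": 255}, {"x": -15.53, "y": -19.14, "z": 12.35, "ax": 0.024, "ay": -0.034, "az": 0.976, "claw": 255}, {"x": -15.53, "y": -19.14, "z": 12.35, "ax": 0.024, "ay": -0.034, "az": 0.976, "claw": 255}, {"x": -15.53, "y": -19.14, "z": 12.35, "ax": 0.024, "ay": -0.034, "az": 0.976, "claw": 255}, {"x": -15.53, "y": -19.14, "z": 12.35, "ax": 0.024, "ay": -0.034, "az": 0.976, "claw": 255}, {"x": -15.53, "y": -19.14, "z": 12.35, "ax": 0.024, "ay": -0.034, "az": 0.976, "claw": 255}])

```text
time_s: 22.72
tool_pos: [0.4293, -0.1082, 0.0993]
tcp_rot: [[-0.033, 0.999, 0.001], [0.999, 0.033, -0.001], [-0.001, 0.001, -1.0]]
ft_force: [-1.5, 1.1, 7.0]
gripper_width: 0.0244
gripper_force: 58.5
```

```bash
cat >> h.py <<'E'
def fit2(k,h=.1,z=.001,sx=0,th=TH):
    S=SEAT[k]+FX*sx
    near=lambda t,dx,zz: pose2(S+FX*dx+np.array([0,0,zz+.038*np.sin(t)]),t,h)
    return [near(0,-.04,.06),near(th/2,-.01,.05),near(th,.011,.04),near(th,.011,.022),near(th,.011,z),near(th,.005,z),near(th,0,z),near(th/2,0,z),near(0,0,z)]
E
python3 - <<'E'
from h import *
s=robot.observe();h=s["tool_pos"][2];print(h)
rows(*fit2(3,h)[:4])
E
```

```text
0.0992623945756928
t 22.73 at [ 0.4293 -0.1082  0.0993] w 0.0244
xyz [ 7.38 14.67 -8.  ] rot [ 0.001  0.001 -0.003] rows 2.9
xyz [ 7.39 16.38 -7.4 ] rot [-0.129  0.001 -0.003] rows 3.1
xyz [ 7.39 17.22 -6.64] rot [-0.259  0.001 -0.003] rows 3.2
xyz [ 7.39 17.21 -4.84] rot [-0.259  0.001 -0.003] rows 3.1
```

Request:
step_arm(deltas=[{"x": 0, "y": 0, "z": -3, "ax": 0, "ay": 0, "az": 0, "claw": 255}, {"x": 0, "y": 0, "z": -6.5, "ax": 0, "ay": 0, "az": 0, "claw": 255}, {"x": 2, "y": 4, "z": -8, "ax": 0, "ay": 0, "az": 0, "claw": 255}, {"x": 4.5, "y": 9, "z": -8, "ax": 0, "ay": 0, "az": 0, "claw": 255}, {"x": 7.2, "y": 14.5, "z": -8, "ax": 0, "ay": 0, "az": 0, "claw": 255}, {"x": 7.2, "y": 16.4, "z": -7.4, "ax": -0.13, "ay": 0, "az": 0, "claw": 255}, {"x": 7.2, "y": 17.2, "z": -6.7, "ax": -0.26, "ay": 0, "az": 0, "claw": 255}, {"x": 7.2, "y": 17.2, "z": -5.2, "ax": -0.26, "ay": 0, "az": 0, "claw": 255}, {"x": 7.2, "y": 17.2, "z": -4.8, "ax": -0.26, "ay": 0, "az": 0, "claw": 255}, {"x": 7.2, "y": 17.2, "z": -4.8, "ax": -0.26, "ay": 0, "az": 0, "claw": 255}, {"x": 7.2, "y": 17.2, "z": -4.8, "ax": -0.26, "ay": 0, "az": 0, "claw": 255}])

```text
time_s: 24.1
tool_pos: [0.5992, -0.0307, 0.1473]
tcp_rot: [[-0.032, 0.966, 0.258], [0.999, 0.032, 0.007], [-0.001, 0.258, -0.966]]
ft_force: [-0.2, -0.1, -3.1]
gripper_width: 0.0247
gripper_force: 60.7
```

Run:
```python
from h import *
h=.0993
s=robot.observe(); print(s["tool_pos"],np.round(s["tcp_rot"],3).tolist(),s["ft_force"],s["gripper_width"])
a=vision.grab_frame("wrist")
R=np.array(s["tcp_rot"]);c=np.array(s["tool_pos"])+R[:,2]*h
# camera sits at +tool x (lever side); near edge is -tool y
pts=dict(near=c-R[:,1]*.038-R[:,2]*.006,far=c+R[:,1]*.038-R[:,2]*.006,lev=c-R[:,2]*.006+R[:,0]*.038,
 lip=SEAT[3]-FX*.031+[0,0,.017],lipL=SEAT[3]-FX*.031+FY*.04+[0,0,.017],bar=SEAT[3]+FX*.046+[0,0,.017],seatlev=SEAT[3]+FY*.04+[0,0,.007])
for n,X in pts.items(): u=proj("wrist",X,s); print(n,X.round(4),u.round(1)); 
cv2.imwrite("pics/w7.png",a[:,:,::-1])
rows(*fit2(3,h)[2:])
```

```text
[ 0.59917614 -0.03071969  0.14727183] [[-0.032, 0.966, 0.258], [0.999, 0.032, 0.007], [-0.001, 0.258, -0.966]] [-0.19062272 -0.07360294 -3.10430259] 0.024655642130390433
near [ 0.5865 -0.0312  0.0473] [201.2 257.5]
far [ 0.6599 -0.0288  0.0669] [356.3 257.5]
lev [0.622  0.008  0.0571] [278.8 181.1]
lip [ 0.5824 -0.0292  0.037 ] [191.8 246.6]
lipL [0.581  0.0108 0.037 ] [186. 169.]
bar [ 0.6594 -0.0264  0.037 ] [331.4 233.2]
seatlev [0.612  0.0119 0.027 ] [246.  163.5]
t 24.15 at [ 0.5992 -0.0307  0.1474] w 0.0246
xyz [ 0.21  0.45 -1.78] rot [ 0.001  0.002 -0.003] rows 0.3
xyz [ 0.21 -0.01 -0.04] rot [ 0.001  0.002 -0.003] rows 0.0
xyz [ 0.22 -0.56  1.99] rot [ 0.001  0.002 -0.003] rows 0.3
xyz [ 0.21 -1.14  1.83] rot [ 0.001  0.002 -0.003] rows 0.3
xyz [ 0.21 -1.62  1.7 ] rot [ 0.001  0.002 -0.003] rows 0.4
xyz [ 0.22 -0.46  2.26] rot [ 0.131  0.002 -0.003] rows 0.7
xyz [0.22 0.68 2.98] rot [ 0.261  0.001 -0.003] rows 1.4
```

View pics/w7.png

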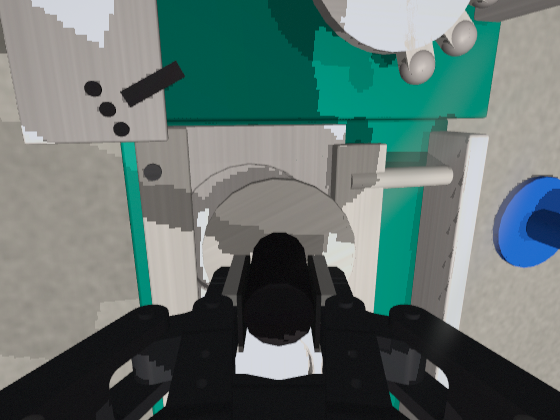

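Request:
step_arm(deltas=[{"x": 0.15, "y": 0.14, "z": 0, "ax": 0, "ay": 0, "az": 0, "claw": 255}, {"x": 0.15, "y": 0, "z": 0.5, "ax": 0, "ay": 0, "az": 0, "claw": 255}, {"x": 0.15, "y": -0.14, "z": 1, "ax": 0, "ay": 0, "az": 0, "claw": 255}, {"x": 0.15, "y": -0.28, "z": 1.5, "ax": 0, "ay": 0, "az": 0, "claw": 255}, {"x": 0.15, "y": -0.4, "z": 1.9, "ax": 0, "ay": 0, "az": 0, "claw": 255}, {"x": 0.15, "y": -0.4, "z": 1.9, "ax": 0, "ay": 0, "az": 0, "claw": 255}, {"x": 0.15, "y": -0.4, "z": 1.9, "ax": 0, "ay": 0, "az": 0, "claw": 255}])

```text
time_s: 25.02
tool_pos: [0.5998, -0.029, 0.1275]
tcp_rot: [[-0.032, 0.966, 0.258], [0.999, 0.032, 0.008], [-0.001, 0.258, -0.966]]
ft_force: [-1.1, 0.2, -3.0]
gripper_width: 0.0244
gripper_force: 60.7
```

Run:
```python
from h import *
h=.0993
rows(*fit2(3,h)[4:])
```

```text
t 25.02 at [ 0.5998 -0.029   0.1275] w 0.0244
xyz [ 0.05 -0.1   0.05] rot [ 0.001  0.002 -0.003] rows 0.0
xyz [ 0.04 -0.68 -0.11] rot [ 0.001  0.002 -0.003] rows 0.1
xyz [ 0.04 -1.17 -0.24] rot [ 0.001  0.002 -0.003] rows 0.2
xyz [ 0.05 -0.    0.32] rot [ 0.131  0.001 -0.003] rows 0.7
xyz [0.05 1.13 1.04] rot [ 0.261  0.001 -0.003] rows 1.4
```

Free descent. Slide under the lip.

Request:
step_arm(deltas=[{"x": 0, "y": -0.3, "z": 0, "ax": 0, "ay": 0, "az": 0, "claw": 255}, {"x": 0, "y": -0.65, "z": -0.1, "ax": 0, "ay": 0, "az": 0, "claw": 255}, {"x": 0, "y": -0.9, "z": -0.17, "ax": 0, "ay": 0, "az": 0, "claw": 255}, {"x": 0, "y": -1.15, "z": -0.24, "ax": 0, "ay": 0, "az": 0, "claw": 255}, {"x": 0, "y": -1.15, "z": -0.24, "ax": 0, "ay": 0, "az": 0, "claw": 255}, {"x": 0, "y": -1.15, "z": -0.24, "ax": 0, "ay": 0, "az": 0, "claw": 255}])

```text
time_s: 25.78
tool_pos: [0.588, -0.0294, 0.1268]
tcp_rot: [[-0.033, 0.966, 0.258], [0.999, 0.032, 0.008], [-0.001, 0.258, -0.966]]
ft_force: [-0.5, -0.4, -3.7]
gripper_width: 0.0247
gripper_force: 60.7
```

Run:
```python
from h import *
rows(*fit2(3,.0993)[6:])
```

```text
t 25.77 at [ 0.588  -0.0294  0.1268] w 0.0247
xyz [ 0.04 -0.01  0.  ] rot [ 0.001  0.002 -0.003] rows 0.0
xyz [0.05 1.15 0.55] rot [ 0.131  0.001 -0.003] rows 0.7
xyz [0.05 2.29 1.28] rot [ 0.261  0.001 -0.003] rows 1.4
```

Request:
step_arm(deltas=[{"x": 0.02, "y": 0.58, "z": 0.25, "ax": 0.065, "ay": 0, "az": 0, "claw": 255}, {"x": 0.02, "y": 1.15, "z": 0.55, "ax": 0.13, "ay": 0, "az": 0, "claw": 255}, {"x": 0.02, "y": 1.72, "z": 0.9, "ax": 0.195, "ay": 0, "az": 0, "claw": 255}, {"x": 0.02, "y": 2.29, "z": 1.28, "ax": 0.26, "ay": 0, "az": 0, "claw": 255}, {"x": 0.02, "y": 2.29, "z": 1.28, "ax": 0.26, "ay": 0, "az": 0, "claw": 255}, {"x": 0.02, "y": 2.29, "z": 1.28, "ax": 0.26, "ay": 0, "az": 0, "claw": 255}])

```text
time_s: 26.52
tool_pos: [0.6131, -0.0282, 0.12]
tcp_rot: [[-0.033, 0.999, 0.002], [0.999, 0.033, -0.0], [-0.001, 0.002, -1.0]]
ft_force: [1.2, -0.3, -3.4]
gripper_width: 0.0244
gripper_force: 60.7
```

Run:
```python
from h import *
rows(*fit2(3,.0993)[8:])
```

```text
t 26.52 at [ 0.6131 -0.0282  0.12  ] w 0.0244
xyz [ 0.02  0.03 -0.03] rot [ 0.002  0.001 -0.003] rows 0.0
```

Request:
step_arm(deltas=[{"x": 0, "y": 0, "z": 0, "ax": 0, "ay": 0, "az": 0, "claw": 100}, {"x": 0, "y": 0, "z": 0, "ax": 0, "ay": 0, "az": 0, "claw": 100}, {"x": 0, "y": 0, "z": 0, "ax": 0, "ay": 0, "az": 0, "claw": 100}, {"x": 0, "y": 0, "z": 0, "ax": 0, "ay": 0, "az": 0, "claw": 100}, {"x": 0, "y": 0, "z": -3, "ax": 0, "ay": 0, "az": 0, "claw": 100}, {"x": 0, "y": 0, "z": -7, "ax": 0, "ay": 0, "az": 0, "claw": 60}, {"x": 0, "y": 0, "z": -11, "ax": 0, "ay": 0, "az": 0, "claw": 0}, {"x": 0, "y": -5, "z": -11, "ax": 0, "ay": 0, "az": 0, "claw": 0}, {"x": 0, "y": -10, "z": -11, "ax": 0, "ay": 0, "az": 0, "claw": 0}, {"x": 0, "y": -10, "z": -11, "ax": 0, "ay": 0, "az": 0, "claw": 0}, {"x": 0, "y": -10, "z": -11, "ax": 0, "ay": 0, "az": 0, "claw": 0}])

```text
time_s: 27.9
tool_pos: [0.5141, -0.0318, 0.231]
tcp_rot: [[-0.032, 0.999, 0.003], [0.999, 0.032, -0.001], [-0.001, 0.003, -1.0]]
ft_force: [1.1, -0.0, 0.8]
gripper_width: 0.0855
gripper_force: 0.0
```

```bash
cat >> h.py <<'E'
def knobs():
    "dark-knob tops on the seats from side view: bottom not needed, top centre triangulated by hand"
E
python3 - <<'E'
from h import *
d,b=discs()
a=vision.grab_frame("side")
cv2.imwrite("pics/c8.png",np.hstack([cv2.resize(a[160:340,200:400],(440,400),interpolation=3),cv2.resize(b[110:280,200:440],(360,255),interpolation=3)[:400] if 0 else cv2.resize(b[130:290,250:390],(350,400),interpolation=3)])[:,:,::-1])
B=[.4506,-.1907,0]
rows(pose2(B,0,.2),pose2(B,0,.0985))
E
```

```text
disc [ 0.4506 -0.1908  0.006 ] [29.6 30. ]
disc [ 0.4497 -0.3147  0.006 ] [29.6 30. ]
t 28.0 at [ 0.5147 -0.0318  0.2309] w 0.0855
xyz [-15.67  -6.93   3.09] rot [ 0.003  0.001 -0.003] rows 2.8
xyz [-15.65  -6.95  13.24] rot [ 0.003  0.001 -0.003] rows 3.5
```

Request:
step_arm(deltas=[{"x": -5, "y": -2.2, "z": 0, "ax": 0, "ay": 0, "az": 0, "claw": 0}, {"x": -10, "y": -4.4, "z": 0, "ax": 0, "ay": 0, "az": 0, "claw": 0}, {"x": -15, "y": -6.7, "z": 0.5, "ax": 0, "ay": 0, "az": 0, "claw": 0}, {"x": -15.6, "y": -6.95, "z": 4, "ax": 0, "ay": 0, "az": 0, "claw": 0}, {"x": -15.6, "y": -6.95, "z": 9, "ax": 0, "ay": 0, "az": 0, "claw": 0}, {"x": -15.6, "y": -6.95, "z": 13.2, "ax": 0, "ay": 0, "az": 0, "claw": 0}, {"x": -15.6, "y": -6.95, "z": 13.2, "ax": 0, "ay": 0, "az": 0, "claw": 0}, {"x": -15.6, "y": -6.95, "z": 13.2, "ax": 0, "ay": 0, "az": 0, "claw": 0}, {"x": -15.6, "y": -6.95, "z": 13.2, "ax": 0, "ay": 0, "az": 0, "claw": 255}, {"x": -15.6, "y": -6.95, "z": 13.2, "ax": 0, "ay": 0, "az": 0, "claw": 255}, {"x": -15.6, "y": -6.95, "z": 13.2, "ax": 0, "ay": 0, "az": 0, "claw": 255}, {"x": -15.6, "y": -6.95, "z": 13.2, "ax": 0, "ay": 0, "az": 0, "claw": 255}, {"x": -15.6, "y": -6.95, "z": 13.2, "ax": 0, "ay": 0, "az": 0, "claw": 255}, {"x": -15.6, "y": -6.95, "z": 13.2, "ax": 0, "ay": 0, "az": 0, "claw": 255}])

```text
time_s: 29.75
tool_pos: [0.4495, -0.19, 0.0992]
tcp_rot: [[-0.033, 0.999, 0.002], [0.999, 0.033, -0.001], [-0.001, 0.002, -1.0]]
ft_force: [-1.3, 1.3, 6.2]
gripper_width: 0.0248
gripper_force: 58.6
```

Run:
```python
from h import *
s=robot.observe();h=s["tool_pos"][2];print(h)
rows(*fit2(2,h)[:4])
```

```text
0.09915826130670077
t 29.75 at [ 0.4495 -0.19    0.0992] w 0.0248
xyz [ 5.63 12.96 -7.99] rot [ 0.002  0.001 -0.003] rows 2.6
xyz [ 5.63 14.67 -7.39] rot [-0.128  0.002 -0.003] rows 2.8
xyz [ 5.64 15.51 -6.63] rot [-0.258  0.002 -0.003] rows 2.8
xyz [ 5.64 15.51 -4.83] rot [-0.258  0.002 -0.003] rows 2.8
```

Request:
step_arm(deltas=[{"x": 0, "y": 0, "z": -3, "ax": 0, "ay": 0, "az": 0, "claw": 255}, {"x": 0, "y": 0, "z": -6.5, "ax": 0, "ay": 0, "az": 0, "claw": 255}, {"x": 2, "y": 4, "z": -8, "ax": 0, "ay": 0, "az": 0, "claw": 255}, {"x": 4, "y": 8.5, "z": -8, "ax": 0, "ay": 0, "az": 0, "claw": 255}, {"x": 5.7, "y": 13, "z": -8, "ax": 0, "ay": 0, "az": 0, "claw": 255}, {"x": 5.7, "y": 14.8, "z": -7.4, "ax": -0.13, "ay": 0, "az": 0, "claw": 255}, {"x": 5.7, "y": 15.65, "z": -6.6, "ax": -0.26, "ay": 0, "az": 0, "claw": 255}, {"x": 5.7, "y": 15.65, "z": -5.2, "ax": -0.26, "ay": 0, "az": 0, "claw": 255}, {"x": 5.7, "y": 15.65, "z": -4.8, "ax": -0.26, "ay": 0, "az": 0, "claw": 255}, {"x": 5.7, "y": 15.65, "z": -4.8, "ax": -0.26, "ay": 0, "az": 0, "claw": 255}, {"x": 5.7, "y": 15.65, "z": -4.8, "ax": -0.26, "ay": 0, "az": 0, "claw": 255}])

```text
time_s: 31.12
tool_pos: [0.604, -0.1279, 0.1468]
tcp_rot: [[-0.033, 0.966, 0.258], [0.999, 0.032, 0.007], [-0.001, 0.258, -0.966]]
ft_force: [0.6, 0.1, -2.8]
gripper_width: 0.0248
gripper_force: 60.3
```

Run:
```python
from h import *
h=.0992
s=robot.observe();R=np.array(s["tcp_rot"]);c=np.array(s["tool_pos"])+R[:,2]*h
a=vision.grab_frame("wrist"); cv2.imwrite("pics/w9.png",a[:,:,::-1])
for n,X in dict(near=c-R[:,1]*.038-R[:,2]*.006,far=c+R[:,1]*.038-R[:,2]*.006,lev=c-R[:,2]*.006+R[:,0]*.038,seatlev=SEAT[2]+FY*.04+[0,0,.007]).items(): print(n,proj("wrist",X,s).round(1))
g=cv2.cvtColor(a,7).astype(int)
print("col 279 rows 150-200",g[150:200,277:282].mean(1).astype(int).tolist())
print("row 240 cols 180-240",g[238:243,185:235].mean(0).astype(int).tolist())
rows(*fit2(2,h)[3:])
```

```text
near [201.2 257.6]
far [356.4 257.5]
lev [278.8 181.1]
seatlev [243.9 168.7]
col 279 rows 150-200 [167, 167, 167, 167, 167, 167, 167, 167, 167, 167, 167, 167, 167, 167, 167, 168, 168, 168, 168, 169, 169, 169, 168, 168, 160, 143, 141, 148, 143, 124, 124, 124, 124, 113, 84, 84, 116, 139, 138, 139, 139, 139, 139, 139, 139, 138, 138, 138, 138, 137]
row 240 cols 180-240 [189, 188, 187, 185, 186, 162, 109, 120, 119, 120, 121, 122, 222, 222, 222, 222, 222, 222, 222, 200, 185, 197, 197, 196, 196, 196, 195, 195, 195, 196, 115, 115, 116, 117, 108, 108, 109, 109, 109, 108, 107, 106, 106, 105, 106, 106, 106, 107, 106, 106]
t 31.18 at [ 0.604  -0.1279  0.1469] w 0.0244
xyz [-0.06 -0.13 -0.11] rot [ 0.001  0.002 -0.003] rows 0.0
xyz [-0.05 -0.67  1.92] rot [ 0.001  0.002 -0.003] rows 0.3
xyz [-0.06 -1.25  1.76] rot [ 0.001  0.002 -0.003] rows 0.3
xyz [-0.06 -1.73  1.63] rot [ 0.001  0.002 -0.003] rows 0.4
xyz [-0.05 -0.57  2.19] rot [ 0.131  0.002 -0.003] rows 0.7
xyz [-0.05  0.56  2.91] rot [ 0.261  0.002 -0.003] rows 1.4
```

Request:
step_arm(deltas=[{"x": 0.1, "y": 0, "z": 0, "ax": 0, "ay": 0, "az": 0, "claw": 255}, {"x": 0.1, "y": -0.14, "z": 0.5, "ax": 0, "ay": 0, "az": 0, "claw": 255}, {"x": 0.1, "y": -0.28, "z": 1, "ax": 0, "ay": 0, "az": 0, "claw": 255}, {"x": 0.1, "y": -0.42, "z": 1.5, "ax": 0, "ay": 0, "az": 0, "claw": 255}, {"x": 0.1, "y": -0.52, "z": 1.85, "ax": 0, "ay": 0, "az": 0, "claw": 255}, {"x": 0.1, "y": -0.52, "z": 1.85, "ax": 0, "ay": 0, "az": 0, "claw": 255}, {"x": 0.1, "y": -0.52, "z": 1.85, "ax": 0, "ay": 0, "az": 0, "claw": 255}])

```text
time_s: 32.05
tool_pos: [0.6034, -0.1268, 0.1272]
tcp_rot: [[-0.033, 0.966, 0.258], [0.999, 0.032, 0.008], [-0.001, 0.258, -0.966]]
ft_force: [0.2, -0.7, -2.3]
gripper_width: 0.0248
gripper_force: 60.3
```

Run:
```python
from h import *
rows(*fit2(2,.0992)[4:])
```

```text
t 32.05 at [ 0.6034 -0.1268  0.1272] w 0.0248
xyz [-0.17 -0.11  0.03] rot [ 0.001  0.002 -0.003] rows 0.0
xyz [-0.18 -0.69 -0.12] rot [ 0.001  0.002 -0.003] rows 0.1
xyz [-0.18 -1.17 -0.25] rot [ 0.001  0.002 -0.003] rows 0.2
xyz [-0.17 -0.01  0.3 ] rot [ 0.131  0.001 -0.003] rows 0.7
xyz [-0.17  1.13  1.03] rot [ 0.261  0.001 -0.003] rows 1.4
```

Request:
step_arm(deltas=[{"x": 0, "y": -0.3, "z": 0, "ax": 0, "ay": 0, "az": 0, "claw": 255}, {"x": 0, "y": -0.65, "z": -0.1, "ax": 0, "ay": 0, "az": 0, "claw": 255}, {"x": 0, "y": -0.9, "z": -0.17, "ax": 0, "ay": 0, "az": 0, "claw": 255}, {"x": 0, "y": -1.17, "z": -0.25, "ax": 0, "ay": 0, "az": 0, "claw": 255}, {"x": 0, "y": -1.17, "z": -0.25, "ax": 0, "ay": 0, "az": 0, "claw": 255}, {"x": 0, "y": -1.17, "z": -0.25, "ax": 0, "ay": 0, "az": 0, "claw": 255}])

```text
time_s: 32.8
tool_pos: [0.5914, -0.1272, 0.1266]
tcp_rot: [[-0.032, 0.966, 0.258], [0.999, 0.032, 0.008], [-0.001, 0.258, -0.966]]
ft_force: [0.1, 0.2, -2.4]
gripper_width: 0.0245
gripper_force: 60.3
```

Run:
```python
from h import *
rows(*fit2(2,.0992)[6:])
```

```text
t 32.8 at [ 0.5914 -0.1272  0.1266] w 0.0245
xyz [-0.18  0.    0.  ] rot [ 0.001  0.002 -0.003] rows 0.0
xyz [-0.17  1.16  0.55] rot [ 0.131  0.001 -0.003] rows 0.7
xyz [-0.17  2.3   1.28] rot [ 0.261  0.001 -0.003] rows 1.4
```

Request:
step_arm(deltas=[{"x": -0.04, "y": 0.58, "z": 0.25, "ax": 0.065, "ay": 0, "az": 0, "claw": 255}, {"x": -0.04, "y": 1.15, "z": 0.55, "ax": 0.13, "ay": 0, "az": 0, "claw": 255}, {"x": -0.04, "y": 1.72, "z": 0.9, "ax": 0.195, "ay": 0, "az": 0, "claw": 255}, {"x": -0.04, "y": 2.29, "z": 1.28, "ax": 0.26, "ay": 0, "az": 0, "claw": 255}, {"x": -0.04, "y": 2.29, "z": 1.28, "ax": 0.26, "ay": 0, "az": 0, "claw": 255}, {"x": -0.04, "y": 2.29, "z": 1.28, "ax": 0.26, "ay": 0, "az": 0, "claw": 255}])

```text
time_s: 33.55
tool_pos: [0.6164, -0.1265, 0.1197]
tcp_rot: [[-0.033, 0.999, 0.001], [0.999, 0.033, -0.0], [-0.0, 0.001, -1.0]]
ft_force: [-0.2, 0.0, -2.8]
gripper_width: 0.0248
gripper_force: 60.3
```

Run:
```python
from h import *
rows(*fit2(2,.0992)[8:])
```

```text
t 33.55 at [ 0.6164 -0.1265  0.1197] w 0.0248
xyz [-0.15  0.05 -0.05] rot [ 0.001  0.    -0.003] rows 0.0
```

Request:
step_arm(deltas=[{"x": 0, "y": 0, "z": 0.04, "ax": 0, "ay": 0, "az": 0, "claw": 100}, {"x": 0, "y": 0, "z": 0.04, "ax": 0, "ay": 0, "az": 0, "claw": 100}, {"x": 0, "y": 0, "z": 0.04, "ax": 0, "ay": 0, "az": 0, "claw": 100}, {"x": 0, "y": 0, "z": 0.04, "ax": 0, "ay": 0, "az": 0, "claw": 100}, {"x": 0, "y": 0, "z": -3, "ax": 0, "ay": 0, "az": 0, "claw": 100}, {"x": 0, "y": 0, "z": -7, "ax": 0, "ay": 0, "az": 0, "claw": 60}, {"x": 0, "y": 0, "z": -11, "ax": 0, "ay": 0, "az": 0, "claw": 0}, {"x": 0, "y": -5, "z": -11, "ax": 0, "ay": 0, "az": 0, "claw": 0}, {"x": 0, "y": -10, "z": -11, "ax": 0, "ay": 0, "az": 0, "claw": 0}, {"x": 0, "y": -14, "z": -11, "ax": 0, "ay": 0, "az": 0, "claw": 0}, {"x": 0, "y": -14, "z": -11, "ax": 0, "ay": 0, "az": 0, "claw": 0}, {"x": 0, "y": -14, "z": -11, "ax": 0, "ay": 0, "az": 0, "claw": 0}])

```text
time_s: 35.05
tool_pos: [0.4775, -0.1315, 0.2307]
tcp_rot: [[-0.032, 0.999, 0.003], [0.999, 0.032, -0.002], [-0.002, 0.003, -1.0]]
ft_force: [-0.3, -0.1, 0.5]
gripper_width: 0.0853
gripper_force: 0.0
```

Run:
```python
from h import *
d,b=discs()
a=vision.grab_frame("side"); cv2.imwrite("pics/s10.png",a[:,:,::-1]); cv2.imwrite("pics/t10.png",b[:,:,::-1])
C=[.4497,-.3147,0]
rows(pose2(C,0,.2),pose2(C,0,.0985))
```

```text
t 35.15 at [ 0.4778 -0.1314  0.2304] w 0.0855
xyz [-18.22  -3.42   3.05] rot [ 0.002  0.001 -0.003] rows 3.0
xyz [-18.21  -3.44  13.2 ] rot [ 0.002  0.001 -0.003] rows 3.6
```

Run:
```python
from h import *
b=cv2.imread("pics/t10.png"); m=cv2.inRange(cv2.cvtColor(b,40),(0,0,75),(180,60,255))
u=proj("top",[.4497,-.3147,.006]);print(u, b[int(u[1])-20:int(u[1])+21:5,int(u[0])-20:int(u[0])+21:4].max(2))
us=proj("side",[.4497,-.3147,.006]);a=cv2.imread("pics/s10.png")
cv2.imwrite("pics/c11.png",np.hstack([cv2.resize(a[165:365,200:420],(440,400),interpolation=3),cv2.resize(b[140:300,270:410],(350,400),interpolation=3)]))
```

```text
[400.80265957 265.03924279] [[104 106 101  97 101 102 100  96 101  97  97]
 [ 51 100 102  97  81 114 108  92  98  95 103]
 [ 52  39  32 145 151 150 149 154 112  96  95]
 [ 63  53  51  46  35  62 125 146 144 103 101]
 [ 70  71  60  55  51  45  33  18  66 106  94]
 [ 77  69  71  71  62  53  53   7  48  43  82]
 [ 83  80  75  75  70  71  61  25  61  55  63]
 [ 95  81  85  78  81  72  33  65  69  64  73]
 [101 101  96  91  83  81  10  80  76  74  96]]
```

View pics/c11.png

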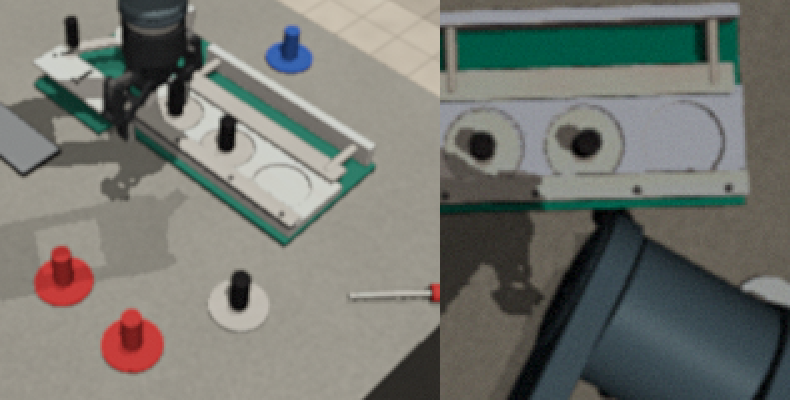

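Carriers A and B lie level in seats 3 and 2. C stands alone, near (320,316) in the full side picture, and the arm hides it from the top camera. I'll check its place from the side view.

Run:
```python
from h import *
a=cv2.imread("pics/s10.png"); 
print(proj("side",[.4497,-.3147,.006]))
m=np.zeros(a.shape[:2],np.uint8); r=a[295:340,295:345]; mm=(r.min(2)>120).astype(np.uint8)
n,l,st,c=cv2.connectedComponentsWithStats(mm); i=1+np.argmax(st[1:,4]); q=cv2.convexHull(np.argwhere(l==i)[:,::-1].astype(np.int32)); e=cv2.fitEllipse(q)
print(st[i],e); print(plane("side",e[0][0]+295,e[0][1]+295,.006))
```

```text
[319.43202909 317.12191965]Traceback (most recent call last):
  File "<stdin>", line 5, in <module>
cv2.error: OpenCV(4.12.0) /io/opencv/modules/imgproc/src/shapedescr.cpp:361: error: (-201:Incorrect size of input array) There should be at least 5 points to fit the ellipse in function 'fitEllipseNoDirect'
```

Its projection, (319,317), matches what the picture shows. Fetch C.

Request:
step_arm(deltas=[{"x": -5, "y": -1, "z": 0, "ax": 0, "ay": 0, "az": 0, "claw": 0}, {"x": -10, "y": -2, "z": 0, "ax": 0, "ay": 0, "az": 0, "claw": 0}, {"x": -15, "y": -3, "z": 0, "ax": 0, "ay": 0, "az": 0, "claw": 0}, {"x": -18.2, "y": -3.4, "z": 2, "ax": 0, "ay": 0, "az": 0, "claw": 0}, {"x": -18.2, "y": -3.44, "z": 7, "ax": 0, "ay": 0, "az": 0, "claw": 0}, {"x": -18.2, "y": -3.44, "z": 11, "ax": 0, "ay": 0, "az": 0, "claw": 0}, {"x": -18.2, "y": -3.44, "z": 13.2, "ax": 0, "ay": 0, "az": 0, "claw": 0}, {"x": -18.2, "y": -3.44, "z": 13.2, "ax": 0, "ay": 0, "az": 0, "claw": 0}, {"x": -18.2, "y": -3.44, "z": 13.2, "ax": 0, "ay": 0, "az": 0, "claw": 0}, {"x": -18.2, "y": -3.44, "z": 13.2, "ax": 0, "ay": 0, "az": 0, "claw": 255}, {"x": -18.2, "y": -3.44, "z": 13.2, "ax": 0, "ay": 0, "az": 0, "claw": 255}, {"x": -18.2, "y": -3.44, "z": 13.2, "ax": 0, "ay": 0, "az": 0, "claw": 255}, {"x": -18.2, "y": -3.44, "z": 13.2, "ax": 0, "ay": 0, "az": 0, "claw": 255}, {"x": -18.2, "y": -3.44, "z": 13.2, "ax": 0, "ay": 0, "az": 0, "claw": 255}, {"x": -18.2, "y": -3.44, "z": 13.2, "ax": 0, "ay": 0, "az": 0, "claw": 255}])

```text
time_s: 37.02
tool_pos: [0.4487, -0.3146, 0.0988]
tcp_rot: [[-0.033, 0.999, 0.001], [0.999, 0.033, -0.001], [-0.001, 0.001, -1.0]]
ft_force: [-0.8, 1.2, 6.2]
gripper_width: 0.0247
gripper_force: 58.7
```

Run:
```python
from h import *
s=robot.observe();h=s["tool_pos"][2];print(h)
rows(*fit2(1,h)[:4])
```

```text
0.09879378996269791
t 37.02 at [ 0.4487 -0.3146  0.0988] w 0.0247
xyz [ 8.07 13.47 -7.99] rot [ 0.001  0.001 -0.003] rows 2.8
xyz [ 8.08 15.19 -7.4 ] rot [-0.129  0.002 -0.003] rows 3.0
xyz [ 8.08 16.03 -6.64] rot [-0.259  0.002 -0.003] rows 3.1
xyz [ 8.09 16.03 -4.84] rot [-0.259  0.002 -0.003] rows 3.0
```

Request:
step_arm(deltas=[{"x": 0, "y": 0, "z": -3, "ax": 0, "ay": 0, "az": 0, "claw": 255}, {"x": 0, "y": 0, "z": -6.5, "ax": 0, "ay": 0, "az": 0, "claw": 255}, {"x": 2.5, "y": 4, "z": -8, "ax": 0, "ay": 0, "az": 0, "claw": 255}, {"x": 5.5, "y": 8.5, "z": -8, "ax": 0, "ay": 0, "az": 0, "claw": 255}, {"x": 8.1, "y": 13.5, "z": -8, "ax": 0, "ay": 0, "az": 0, "claw": 255}, {"x": 8.1, "y": 15.3, "z": -7.4, "ax": -0.13, "ay": 0, "az": 0, "claw": 255}, {"x": 8.1, "y": 16.2, "z": -6.6, "ax": -0.26, "ay": 0, "az": 0, "claw": 255}, {"x": 8.1, "y": 16.2, "z": -5.2, "ax": -0.26, "ay": 0, "az": 0, "claw": 255}, {"x": 8.1, "y": 16.2, "z": -4.8, "ax": -0.26, "ay": 0, "az": 0, "claw": 255}, {"x": 8.1, "y": 16.2, "z": -4.8, "ax": -0.26, "ay": 0, "az": 0, "claw": 255}, {"x": 8.1, "y": 16.2, "z": -4.8, "ax": -0.26, "ay": 0, "az": 0, "claw": 255}])

```text
time_s: 38.4
tool_pos: [0.608, -0.2283, 0.1466]
tcp_rot: [[-0.033, 0.966, 0.258], [0.999, 0.032, 0.007], [-0.001, 0.258, -0.966]]
ft_force: [0.4, -0.2, -2.3]
gripper_width: 0.0249
gripper_force: 60.2
```

Run:
```python
from h import *
h=.0988
s=robot.observe();R=np.array(s["tcp_rot"]);c=np.array(s["tool_pos"])+R[:,2]*h
a=vision.grab_frame("wrist"); cv2.imwrite("pics/w12.png",a[:,:,::-1])
for n,X in dict(near=c-R[:,1]*.038-R[:,2]*.006,lev=c-R[:,2]*.006+R[:,0]*.038).items(): print(n,proj("wrist",X,s).round(1))
g=cv2.cvtColor(a,7).astype(int)
print("col 279 rows 165-200",g[165:200,277:282].mean(1).astype(int).tolist())
print("row 257 cols 185-235",g[250:254,185:225].mean(0).astype(int).tolist())
rows(*fit2(1,h)[3:])
```

```text
near [201.  257.9]
lev [278.8 181.3]
col 279 rows 165-200 [166, 166, 166, 166, 166, 166, 166, 166, 164, 149, 120, 112, 121, 123, 123, 123, 119, 100, 76, 103, 135, 139, 139, 139, 139, 138, 137, 136, 137, 137, 138, 140, 141, 141, 141]
row 257 cols 185-235 [193, 192, 191, 191, 188, 156, 96, 120, 122, 123, 124, 123, 122, 224, 223, 224, 221, 183, 198, 198, 199, 199, 199, 199, 199, 199, 199, 199, 199, 198, 199, 199, 198, 199, 199, 188, 188, 188, 189, 107]
t 38.45 at [ 0.608  -0.2283  0.1467] w 0.0244
xyz [-0.01 -0.16 -0.1 ] rot [ 0.001  0.002 -0.003] rows 0.0
xyz [-0.01 -0.7   1.93] rot [ 0.001  0.002 -0.003] rows 0.3
xyz [-0.01 -1.28  1.77] rot [ 0.001  0.002 -0.003] rows 0.4
xyz [-0.01 -1.77  1.64] rot [ 0.001  0.002 -0.003] rows 0.4
xyz [-0.01 -0.61  2.2 ] rot [ 0.131  0.002 -0.003] rows 0.7
xyz [-0.    0.52  2.92] rot [ 0.261  0.002 -0.003] rows 1.4
```

Request:
step_arm(deltas=[{"x": 0.07, "y": 0, "z": 0, "ax": 0, "ay": 0, "az": 0, "claw": 255}, {"x": 0.07, "y": -0.14, "z": 0.5, "ax": 0, "ay": 0, "az": 0, "claw": 255}, {"x": 0.07, "y": -0.28, "z": 1, "ax": 0, "ay": 0, "az": 0, "claw": 255}, {"x": 0.07, "y": -0.42, "z": 1.5, "ax": 0, "ay": 0, "az": 0, "claw": 255}, {"x": 0.07, "y": -0.52, "z": 1.86, "ax": 0, "ay": 0, "az": 0, "claw": 255}, {"x": 0.07, "y": -0.52, "z": 1.86, "ax": 0, "ay": 0, "az": 0, "claw": 255}, {"x": 0.07, "y": -0.52, "z": 1.86, "ax": 0, "ay": 0, "az": 0, "claw": 255}])

```text
time_s: 39.33
tool_pos: [0.6075, -0.2274, 0.1269]
tcp_rot: [[-0.033, 0.966, 0.258], [0.999, 0.032, 0.008], [-0.001, 0.258, -0.966]]
ft_force: [-0.4, -0.9, -1.8]
gripper_width: 0.0245
gripper_force: 60.2
```

Run:
```python
from h import *
rows(*fit2(1,.0988)[4:])
```

```text
t 39.33 at [ 0.6075 -0.2274  0.1269] w 0.0245
xyz [-0.1  -0.14  0.03] rot [ 0.001  0.002 -0.003] rows 0.0
xyz [-0.1  -0.72 -0.12] rot [ 0.001  0.002 -0.003] rows 0.1
xyz [-0.11 -1.2  -0.25] rot [ 0.001  0.002 -0.003] rows 0.2
xyz [-0.1  -0.05  0.3 ] rot [ 0.131  0.001 -0.003] rows 0.7
xyz [-0.1   1.08  1.03] rot [ 0.261  0.001 -0.003] rows 1.4
```

Request:
step_arm(deltas=[{"x": 0, "y": -0.3, "z": 0, "ax": 0, "ay": 0, "az": 0, "claw": 255}, {"x": 0, "y": -0.65, "z": -0.1, "ax": 0, "ay": 0, "az": 0, "claw": 255}, {"x": 0, "y": -0.95, "z": -0.17, "ax": 0, "ay": 0, "az": 0, "claw": 255}, {"x": 0, "y": -1.2, "z": -0.25, "ax": 0, "ay": 0, "az": 0, "claw": 255}, {"x": 0, "y": -1.2, "z": -0.25, "ax": 0, "ay": 0, "az": 0, "claw": 255}, {"x": 0, "y": -1.2, "z": -0.25, "ax": 0, "ay": 0, "az": 0, "claw": 255}])

```text
time_s: 40.08
tool_pos: [0.5952, -0.2278, 0.1262]
tcp_rot: [[-0.032, 0.966, 0.258], [0.999, 0.032, 0.008], [-0.001, 0.258, -0.966]]
ft_force: [-0.5, -0.1, -3.3]
gripper_width: 0.0247
gripper_force: 60.2
```

Run:
```python
from h import *
rows(*fit2(1,.0988)[6:])
```

```text
t 40.08 at [ 0.5952 -0.2278  0.1262] w 0.0247
xyz [-0.11 -0.   -0.  ] rot [ 0.001  0.002 -0.003] rows 0.0
xyz [-0.1   1.15  0.55] rot [ 0.131  0.001 -0.003] rows 0.7
xyz [-0.1   2.28  1.27] rot [ 0.261  0.001 -0.003] rows 1.4
```

Request:
step_arm(deltas=[{"x": -0.02, "y": 0.58, "z": 0.25, "ax": 0.065, "ay": 0, "az": 0, "claw": 255}, {"x": -0.02, "y": 1.15, "z": 0.55, "ax": 0.13, "ay": 0, "az": 0, "claw": 255}, {"x": -0.02, "y": 1.72, "z": 0.9, "ax": 0.195, "ay": 0, "az": 0, "claw": 255}, {"x": -0.02, "y": 2.28, "z": 1.28, "ax": 0.26, "ay": 0, "az": 0, "claw": 255}, {"x": -0.02, "y": 2.28, "z": 1.28, "ax": 0.26, "ay": 0, "az": 0, "claw": 255}, {"x": -0.02, "y": 2.28, "z": 1.28, "ax": 0.26, "ay": 0, "az": 0, "claw": 255}])

```text
time_s: 40.83
tool_pos: [0.6202, -0.2269, 0.1193]
tcp_rot: [[-0.033, 0.999, 0.001], [0.999, 0.033, -0.0], [-0.0, 0.001, -1.0]]
ft_force: [-0.4, 0.0, -2.8]
gripper_width: 0.0247
gripper_force: 60.2
```

Run:
```python
from h import *
rows(*fit2(1,.0988)[8:])
```

```text
t 40.83 at [ 0.6202 -0.2269  0.1193] w 0.0247
xyz [-0.1   0.04 -0.05] rot [ 0.001  0.    -0.003] rows 0.0
```

Release, rise, and draw back towards the robot for a check of all the seats.

Request:
step_arm(deltas=[{"x": 0, "y": 0, "z": 0.04, "ax": 0, "ay": 0, "az": 0, "claw": 100}, {"x": 0, "y": 0, "z": 0.04, "ax": 0, "ay": 0, "az": 0, "claw": 100}, {"x": 0, "y": 0, "z": 0.04, "ax": 0, "ay": 0, "az": 0, "claw": 100}, {"x": 0, "y": 0, "z": 0.04, "ax": 0, "ay": 0, "az": 0, "claw": 100}, {"x": 0, "y": 0, "z": -3, "ax": 0, "ay": 0, "az": 0, "claw": 100}, {"x": 0, "y": 0, "z": -7, "ax": 0, "ay": 0, "az": 0, "claw": 60}, {"x": 0, "y": 0, "z": -12, "ax": 0, "ay": 0, "az": 0, "claw": 0}, {"x": 5, "y": -3, "z": -14, "ax": 0, "ay": 0, "az": -0.15, "claw": 0}, {"x": 9, "y": -8, "z": -15, "ax": 0, "ay": 0, "az": -0.3, "claw": 0}, {"x": 12, "y": -13, "z": -15, "ax": 0, "ay": 0, "az": -0.48, "claw": 0}, {"x": 15, "y": -16, "z": -15, "ax": 0, "ay": 0, "az": -0.65, "claw": 0}, {"x": 19, "y": -17, "z": -15, "ax": 0, "ay": 0, "az": -0.82, "claw": 0}, {"x": 24, "y": -17, "z": -15, "ax": 0, "ay": 0, "az": -1, "claw": 0}, {"x": 29, "y": -17, "z": -15, "ax": 0, "ay": 0, "az": -1.18, "claw": 0}, {"x": 33, "y": -15, "z": -15, "ax": 0, "ay": 0, "az": -1.36, "claw": 0}, {"x": 33, "y": -15, "z": -15, "ax": 0, "ay": 0, "az": -1.57, "claw": 0}, {"x": 33, "y": -15, "z": -15, "ax": 0, "ay": 0, "az": -1.57, "claw": 0}])

```text
time_s: 42.95
tool_pos: [0.4596, 0.0985, 0.2694]
tcp_rot: [[-0.999, -0.033, 0.001], [-0.033, 0.999, -0.001], [-0.001, -0.001, -1.0]]
ft_force: [-0.2, -0.7, -0.2]
gripper_width: 0.0855
gripper_force: 0.0
```

Run:
```python
from h import *
a=vision.grab_frame("side");b=vision.grab_frame("top")
cv2.imwrite("pics/s13.png",a[:,:,::-1]);cv2.imwrite("pics/t13.png",b[:,:,::-1])
cv2.imwrite("pics/c13.png",np.vstack([np.hstack([cv2.resize(b[160:225,260:400],(400,186),interpolation=3),cv2.resize(b[130:250,90:280],(400,253),interpolation=3)[:186]]),cv2.resize(a[170:270,110:310],(800,400),interpolation=3)])[:,:,::-1])
# knob top dark blobs: triangulate top-view centroid of the topmost part
for k in (1,2,3):
    X=SEAT[k]+[0,0,.06]
    print(k,"pred top",proj("top",X).round(1),"side",proj("side",X).round(1))
    for im,n in ((b,"top"),(a,"side")):
        u=proj(n,X).astype(int); r=im[u[1]-12:u[1]+13,u[0]-12:u[0]+13].max(2); yx=np.argwhere(r<60)
        print("  ",n,"dark bbox cols",yx[:,1].min()+u[0]-12,yx[:,1].max()+u[0]-12,"rows",yx[:,0].min()+u[1]-12,yx[:,0].max()+u[1]-12)
s=robot.observe();print(s["joint_pos"])
rows(pose([.572,.157,.25]),pose([.572,.157,.151]))
```

```text
1 pred top [372.  194.8] side [342.4 243.8]
   top dark bbox cols 362 376 rows 191 201
   side dark bbox cols 336 345 rows 241 255
2 pred top [329.6 196.1] side [314.3 225. ]
   top dark bbox cols 322 333 rows 192 202
   side dark bbox cols 309 317 rows 223 237
3 pred top [287.3 197.5] side [288.5 207.8]
   top dark bbox cols 281 291 rows 193 203
   side dark bbox cols 276 291 rows 195 219
[-4.35578714e-02 -2.38822926e-02  1.89920263e+00 -7.56730644e-04
  1.26546771e+00 -1.64255685e+00]
t 43.05 at [0.4596 0.0977 0.2693] w 0.0854
xyz [-11.4    5.61   1.94] rot [-0.001  0.001 -0.008] rows 2.1
xyz [-11.39   5.62  11.84] rot [-0.001  0.001 -0.008] rows 2.8
```

View pics/c13.png

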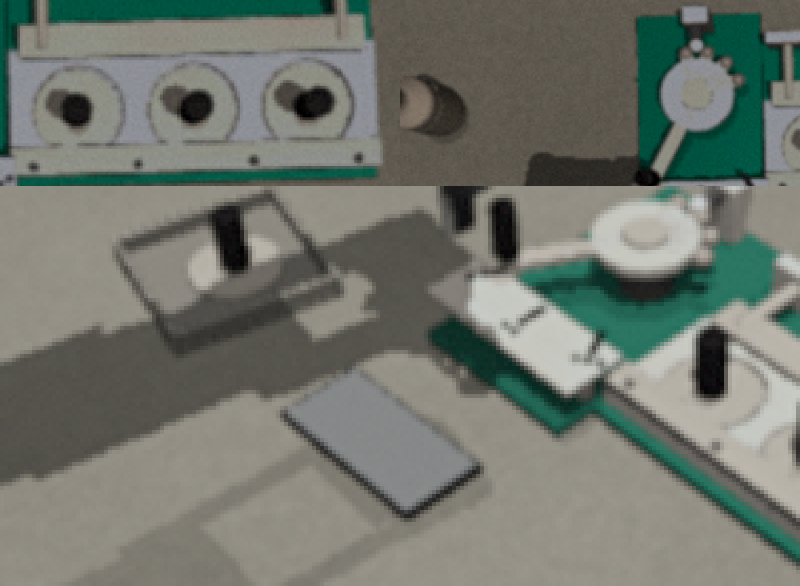

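All three new carriers lie flush in their seats. The old one stands in the tray, around (230,250) in the lower crop, and the lever is at one dot. Now the lever.

Request:
step_arm(deltas=[{"x": -4, "y": 2, "z": 1, "ax": 0, "ay": 0, "az": 0, "claw": 0}, {"x": -8, "y": 4, "z": 1.9, "ax": 0, "ay": 0, "az": 0, "claw": 0}, {"x": -11.4, "y": 5.6, "z": 2, "ax": 0, "ay": 0, "az": 0, "claw": 0}, {"x": -11.4, "y": 5.6, "z": 4, "ax": 0, "ay": 0, "az": 0, "claw": 0}, {"x": -11.4, "y": 5.6, "z": 8, "ax": 0, "ay": 0, "az": 0, "claw": 0}, {"x": -11.4, "y": 5.6, "z": 11.8, "ax": 0, "ay": 0, "az": 0, "claw": 0}, {"x": -11.4, "y": 5.6, "z": 11.8, "ax": 0, "ay": 0, "az": 0, "claw": 0}, {"x": -11.4, "y": 5.6, "z": 11.8, "ax": 0, "ay": 0, "az": 0, "claw": 0}, {"x": -11.4, "y": 5.6, "z": 11.8, "ax": 0, "ay": 0, "az": 0, "claw": 255}, {"x": -11.4, "y": 5.6, "z": 11.8, "ax": 0, "ay": 0, "az": 0, "claw": 255}, {"x": -11.4, "y": 5.6, "z": 11.8, "ax": 0, "ay": 0, "az": 0, "claw": 255}, {"x": -11.4, "y": 5.6, "z": 11.8, "ax": 0, "ay": 0, "az": 0, "claw": 255}, {"x": -11.4, "y": 5.6, "z": 11.8, "ax": 0, "ay": 0, "az": 0, "claw": 255}, {"x": -11.4, "y": 5.6, "z": 11.8, "ax": 0, "ay": 0, "az": 0, "claw": 255}])

```text
time_s: 44.8
tool_pos: [0.5722, 0.1575, 0.152]
tcp_rot: [[-0.999, -0.032, 0.001], [-0.032, 0.999, -0.001], [-0.001, -0.001, -1.0]]
ft_force: [-1.5, -1.8, 5.0]
gripper_width: 0.0206
gripper_force: 58.5
```

Request:
step_arm(deltas=[{"x": 0.4, "y": -0.75, "z": 0, "ax": 0, "ay": 0, "az": 0, "claw": 255}, {"x": 0.8, "y": -1.65, "z": 0, "ax": 0, "ay": 0, "az": 0, "claw": 255}, {"x": 1.13, "y": -2.65, "z": 0, "ax": 0, "ay": 0, "az": 0, "claw": 255}, {"x": 1.27, "y": -3.65, "z": 0, "ax": 0, "ay": 0, "az": 0, "claw": 255}, {"x": 1.33, "y": -4.55, "z": 0, "ax": 0, "ay": 0, "az": 0, "claw": 255}, {"x": 1.35, "y": -5.35, "z": 0, "ax": 0, "ay": 0, "az": 0, "claw": 255}, {"x": 1.35, "y": -5.35, "z": 0, "ax": 0, "ay": 0, "az": 0, "claw": 255}, {"x": 1.35, "y": -5.35, "z": 0, "ax": 0, "ay": 0, "az": 0, "claw": 255}])

```text
time_s: 45.8
tool_pos: [0.5585, 0.1042, 0.1516]
tcp_rot: [[-0.999, -0.033, -0.003], [-0.033, 0.999, 0.0], [0.003, 0.0, -1.0]]
ft_force: [-8.9, 1.8, 10.3]
gripper_width: 0.0205
gripper_force: 62.7
```

Request:
step_arm(deltas=[{"x": 0, "y": 0, "z": 0, "ax": 0, "ay": 0, "az": 0, "claw": 0}, {"x": 0, "y": 0, "z": 0, "ax": 0, "ay": 0, "az": 0, "claw": 0}, {"x": 0, "y": 0, "z": 0, "ax": 0, "ay": 0, "az": 0, "claw": 0}, {"x": 0, "y": 0, "z": 0, "ax": 0, "ay": 0, "az": 0, "claw": 0}, {"x": 0, "y": 0, "z": -4, "ax": 0, "ay": 0, "az": 0, "claw": 0}, {"x": 0, "y": 0, "z": -9, "ax": 0, "ay": 0, "az": 0, "claw": 0}, {"x": 0, "y": 0, "z": -13, "ax": 0, "ay": 0, "az": 0, "claw": 0}, {"x": 4, "y": 3, "z": -14, "ax": 0, "ay": 0, "az": 0, "claw": 0}, {"x": 9, "y": 6, "z": -14, "ax": 0, "ay": 0, "az": 0, "claw": 0}, {"x": 14, "y": 9, "z": -14, "ax": 0, "ay": 0, "az": 0, "claw": 0}, {"x": 18, "y": 12, "z": -14, "ax": 0, "ay": 0, "az": 0, "claw": 0}, {"x": 18, "y": 12, "z": -14, "ax": 0, "ay": 0, "az": 0, "claw": 0}, {"x": 18, "y": 12, "z": -14, "ax": 0, "ay": 0, "az": 0, "claw": 0}])

```text
time_s: 47.42
tool_pos: [0.3769, 0.2178, 0.2916]
tcp_rot: [[-0.999, -0.032, 0.002], [-0.032, 0.999, -0.001], [-0.002, -0.001, -1.0]]
ft_force: [-0.5, 0.1, 0.5]
gripper_width: 0.0854
gripper_force: 0.0
```

Run:
```python
from h import *
a=vision.grab_frame("side");b=vision.grab_frame("top")
cv2.imwrite("pics/t14.png",b[:,:,::-1])
b0=cv2.imread("pics/top0.png")[:,:,::-1]
def dark(im,x,n,t=60,w=9):
    u=proj(n,x).astype(int); r=im[u[1]-w:u[1]+w+1,u[0]-w:u[0]+w+1].max(2); yx=np.argwhere(r<t)
    return (yx.mean(0)[::-1]+u-w).round(1) if len(yx) else None
a0=cv2.imread("pics/side0.png")[:,:,::-1]
# handle now vs at the start (clamp notch)
print("handle top",dark(b,[.56,.103,.1],"top"),dark(b0,[.56,.103,.1],"top"))
print("handle side",dark(a,[.56,.103,.1],"side"),dark(a0,[.56,.103,.1],"side"))
a1=cv2.imread("pics/s13.png")[:,:,::-1];b1=cv2.imread("pics/t13.png")[:,:,::-1]
for k in(1,2,3):
    X=SEAT[k]+[0,0,.045]; print(k,dark(b,X,"top",45),dark(b1,X,"top",45),dark(a,X,"side",45),dark(a1,X,"side",45))
```

```text
handle top [228.4 217.3] [228.7 217.1]
handle side [243.7 190.2] [243.7 190.2]
1 [369.  195.7] [369.  195.7] [340.7 249.2] [340.8 249. ]
2 [327.8 197. ] [327.8 197. ] [313.2 230.8] [313.2 230.6]
3 [286. 198.] [286. 198.] [287.4 213.3] [287.4 213.3]
```

The handle is back exactly at the clamp notch, and the carriers did not move. Handing in.

```bash
python3 -c "
from bench import finish_job
print(finish_job())"
```

```text
the job is handed in; nothing more can be done
None
```

I handed the job in at about 47 s, and no verdict was shown. By the last pictures the old carrier stands in the tray, all three new carriers lie flat in their seats, and the lever is back in the two-dot notch with the gripper clear.

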